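# Gauge the hose ferrules in the bench caliper

## Task

Gauge every hose ferrule on the cardboard in the bench caliper, thickest first: stand it upright on the caliper's plate, let go of it, and slide the jaw gently against it, without tilting the jaw, until both jaw and anvil touch it, holding it so for about a second. Stand each gauged ferrule upright on the blue mat, and when all are there leave the empty caliper fully shut. Do not disturb the bottle, box and spanner.

Things in the scene. Friction and masses are not known exactly. Their poses are not given: they have to be found in the camera images.
- caliper: bench caliper fixed to the table: a grey base plate 340 (its x) x 120 (its y) x 12 mm thick, origin at the centre of its underside. The measuring line is its x axis: the fixed anvil stands at the +x end, the sliding jaw with its red grip post on the -x side of it. The plate's top is 12 mm above the table.
- anvil: fixed steel anvil of the caliper, 56 mm wide, 55 mm high. Origin at the middle of its measuring face, at the level of the plate's top; the face looks along its own -x, y runs across the plate, z is up. Ferrules stand on the plate on the -x side of this face.
- jaw: sliding jaw of the caliper: steel face plate 56 mm wide, 55 mm high, 14 mm thick, joined by a low blue block (top 20 mm above the plate; the readout on it reaches 24 mm) to the red grip post behind it. Origin at the middle of its measuring face (which looks along its own +x at the anvil), at plate level; z is up. The jaw sits a little springily on its slide and tilts (z axis leans) about plate level, roughly 15 N m per rad, if pushed or levered high up.
- carriage (a joint): clear gap between anvil face and jaw face in m: 0 shut, 0.105 fully open. The jaw slides along the caliper's x axis, opening towards -x, stays where it is left, and takes about 2.5 N to move; pushing a standing ferrule along the plate takes a few newtons more.
- jaw_grip (a point): point to hold on the jaw's red square grip post (24 x 24 mm, from the block's top at 20 mm to 63 mm above the plate): on its axis, 45 mm above the plate, 75 mm behind (-x of) the jaw's measuring face. Axes as the jaw's. Free space of 49 mm between post and jaw plate.
- card: flat cardboard sheet fixed on the table, 300 (x) x 170 (y) x 4 mm, on which the ferrules are delivered; origin at the centre of its underside.
- mat: flat blue plastic mat fixed on the table, 300 (x) x 170 (y) x 4 mm, for gauged ferrules; origin at the centre of its underside.
- big_center (a point): bright steel hose ferrule, an upright round sleeve 62 mm in outer diameter, 70 mm high, open at the top, with a heavy solid foot (lower 25 mm), about 0.3 kg; the point is its centre, 35 mm above its base, z along its axis (up). May be absent.
- mid_center (a point): brass-coloured hose ferrule, an upright round sleeve 54 mm in outer diameter, 70 mm high, open at the top, with a heavy solid foot (lower 25 mm), about 0.3 kg; the point is its centre, 35 mm above its base, z along its axis (up). May be absent.
- small_center (a point): dark blackened steel hose ferrule, an upright round sleeve 46 mm in outer diameter, 70 mm high, open at the top, with a heavy solid foot (lower 25 mm), about 0.3 kg; the point is its centre, 35 mm above its base, z along its axis (up). May be absent.
- sealant: bystander, leave alone: red plastic bottle, 48 mm across, 130 mm high; origin at the centre of its underside
- carton: bystander, leave alone: small cardboard box 90 x 130 x 70 mm; origin at the centre of its underside
- spanner: bystander, leave alone: spanner lying on the table, about 180 mm long; origin at the centre of its underside

How it is judged:
By the outcome, as a careful person would: the job done as asked, in the order asked, and still so for the second after the job is handed in, with the robot touching nothing.
Of big, mid, small only 2 to 3 are there at a start; the rules pass over those that are not, and their reading is None.
At some moment in a run one of big, mid, small may be knocked a few centimetres aside while the robot is not near it.
It also fails if it takes over 210 s, if anything falls off the work surface, if the arm or the gripper's body presses on something with over 40 N, if the wrist force passes 120 N, or if a joint passes its speed limit or range.

## Robot

A 6-joint arm with a two-finger parallel gripper is mounted at the origin on the work surface. World frame = base frame: x ahead of the robot, y to its left, z up, the work surface at z = 0. Lengths are in m, angles in degrees, forces in N, time in s.
With the tool pointing down it reaches from about 0.4 to 0.825 m from the base axis. Payload 7 kg.
Tool frame: the origin (TCP) lies on the centre line of the jaws, within the pads' length; the fingertips stand 8 mm ahead of it and the grasp point (between the pads) lies 11 mm behind it (r.tcp_to_tips is the distance from the TCP to the fingertips, in m); z points along the fingers, y is the direction in which the jaws open and shut (so a half turn about z gives the same grasp; the last joint's range is limited). The gripper opens to 88 mm and grips with 3 to 60 N. Pads are 19 mm wide; open, the fingers measure 130 mm over their backs; the gripper's body (78 mm by 193 mm) begins 47 mm behind the grasp point.
Start: joints at [-60.441, 20.546, 0.682, 0, -70.136, -16.507], TCP at [0.152, -0.658, 0.214] pointing down, gripper open.
Joint ranges: [-176.03, 176.03], [-82.01, 121.73], [-58.28, 71.71], [-173.87, 95.51], [-174.79, -0.11], [-173.66, 173.66]. Speed limits (degrees/s): [136.94, 136.94, 172.46, 180, 180, 180].

## Interface

Orientations are given as [roll, pitch, yaw] about the fixed x, y, z axes, in that order (R = Rz(yaw) Ry(pitch) Rx(roll)).
In Python, from plant import r gives the robot as it stands.
- The arm moves only by the tool drive_tool, never from a script. Its argument "plan" is text: rows parted by semicolons, each of 4 numbers parted by spaces: the shift along the tool's x, y, z in cm, then the turn about the tool's z in rad. A call has 1 to 8 rows; each row is the pose to reach, as a shift and turn from the pose commanded when the call began, along the tool's axes at that moment; what a row does not reach only later rows make up. A row lasts 1/8 s, in which the tool goes at most 62.5 mm and 10.7 degrees, less where a joint would pass 70% of its speed; a pose out of reach is approached as far as the arm can. A call with a gripper value outside its range is refused whole. "fingers" is the closure, from -1 (fully open) to 1 (shut), set as the call begins (left out, the last holds). The fingers move at their own pace and stop on an object; "squeeze" is the grip in N (left out, the last holds). Time passes only in rows, so rows that repeat a pose let the fingers close. It gives the time, the measured TCP pose, the force and the opening at its end, in the units of the state.
- r.get_state(): the state, without advancing time (a new reading comes with each control period).
- r.capture(name): name is "scene" or "top" or "wrist"; returns a dict with "frame" (420x560x3 uint8, red, green, blue), "fovy" (degrees; the focal length in pixels is half the picture's height over the tangent of half this angle, whatever the lens; pixels are square), "cx", "cy" (the principal point, pixels), "rvec" (rotation vector, rad) and "tvec" (3), from world to camera coordinates, as OpenCV has them. Camera axes: x right, y down, z forward; pixel columns grow to the right and rows downward; lengths in m; the calibration is good to about 2 mm. The wrist camera is an equidistant fisheye: a pixel r from the principal point sees the ray r / f radians off the axis. A picture is of the moment at which its call begins. There is no depth.
- r.close_job(): hands the job in, once; it reports no verdict.
The state is a dict: "time_s": time; "joints": joint angles; "qd": joint speeds; "joint_torque": joint torques, N m; "tcp_pos": TCP position; "eef_rot": TCP orientation; "contact_force": force on the tool from outside, world axes, zero at the start; "moment": the same for the moment, N m; "gripper_width": finger opening in m.
Only numpy, scipy, OpenCV 4.12 (cv2) and the standard library are available. Lean on these libraries where they do the work, as an engineer would, in place of code of your own. Each camera call takes 0.05 s, during which the arm holds its last target. There are 200 camera calls.

## Working session

There is one attempt and no reset: what is moved stays moved. The work goes in short steps, Python scripts to look and compute and a tool call to move; the robot and the scene stay as the last step left them, time stands still between calls to the robot, and variables do not carry over. Pictures are saved under pics/ and viewed, about 12 in all and at most 16, crops included, and the job is handed in when it is done.

Besides the shell and the picture viewer there is one more tool, called as a command line: name --argument value ..., lists and objects as JSON in quotes. drive_tool: Moves the arm, as the interface text tells. Its arguments: {"type":"object","properties":{"plan":{"type":"string"},"fingers":{"type":"number"},"squeeze":{"type":"number"}},"required":["plan"]}

```bash
ls; mkdir -p pics; cat > h.py <<'E'
import numpy as np, cv2
from plant import r
def cap(n,save=None):
    c=r.capture(n)
    c['f']=c['frame'].shape[0]/2/np.tan(np.radians(c['fovy'])/2); c['n']=n
    c['R']=cv2.Rodrigues(np.array(c['rvec'],float))[0]; c['t']=np.array(c['tvec'],float).ravel()
    if save: cv2.imwrite('pics/%s.png'%save,c['frame'][:,:,::-1])
    return c
def ray(c,u,v):
    x=np.array([u-c['cx'],v-c['cy']],float)
    if c['n']=='wrist':
        rr=np.hypot(*x)+1e-9; th=rr/c['f']; d=np.array([*(x/rr*np.sin(th)),np.cos(th)])
    else: d=np.array([*(x/c['f']),1.])
    return -c['R'].T@c['t'], c['R'].T@d
def onz(c,u,v,z):
    o,d=ray(c,u,v); return o+d*(z-o[2])/d[2]
def proj(c,p):
    q=c['R']@np.array(p)+c['t']
    if c['n']=='wrist':
        rr=np.hypot(q[0],q[1])+1e-9; th=np.arctan2(rr,q[2]); return np.array([c['cx'],c['cy']])+q[:2]/rr*th*c['f']
    return np.array([c['cx'],c['cy']])+q[:2]/q[2]*c['f']
E
python3 - <<'E'
from h import *
a=cap('scene','s0');b=cap('top','t0')
print(r.get_state(), r.tcp_to_tips)
for c in(a,b): print(c['fovy'],c['cx'],c['cy'],-c['R'].T@c['t'])
E
```

```text
pics
{'time_s': 0.1, 'joints': array([-6.04423548e+01,  2.05875267e+01,  6.38942256e-01, -1.67716386e-02,
       -7.01357224e+01, -1.65065761e+01]), 'qd': array([ 0.10974936, -0.03343143,  0.12346685,  0.1660134 , -0.16139535,
       -0.05655949]), 'joint_torque': array([-1.80111580e-03, -5.84161270e+01,  2.93752635e+01,  7.01556846e+00,
        1.02214603e-02, -5.90056379e-05]), 'tcp_pos': array([ 0.15228815, -0.65713048,  0.2131166 ]), 'eef_rot': array([ 1.79914688e+02, -8.83834700e-03, -1.66954635e+02]), 'contact_force': array([ 0.56084399,  0.17585912, -0.49896819]), 'moment': array([-3.04630069e-02,  1.37401072e-02,  4.32748193e-05]), 'gripper_width': 0.08766687668015696} 0.008
48.211654419246 286.7176029481973 209.50033672349937 [1.42319614 0.26178577 0.66173749]
57.52372847554036 282.2040510067981 214.1034841229612 [0.40508753 0.01818176 1.02134544]
```

View pics/t0.png

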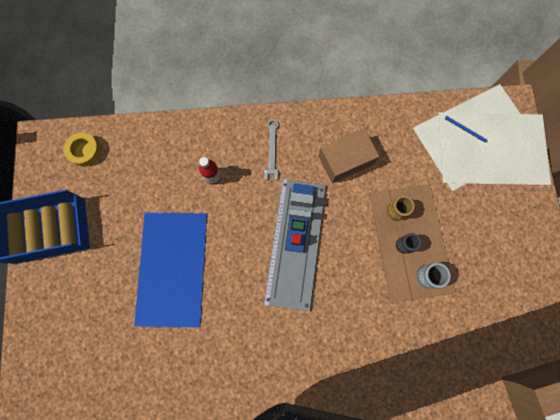

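View pics/s0.png

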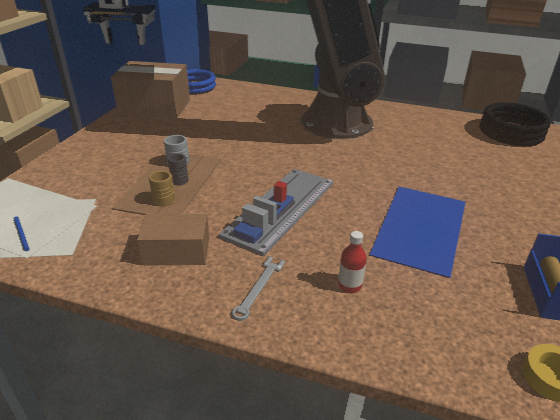

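The pictures show all three ferrules on the card: brass (402,208), dark (409,243) and steel (435,275) in the top view. The caliper runs from (305,185) down to (288,308), anvil at the far end. The mat is at (172,270).

```bash
python3 - <<'E'
from h import *
c=cap('top'); im=c['frame'][:,:,::-1]
A=cv2.resize(im[170:320,255:335],None,fx=4,fy=4,interpolation=cv2.INTER_CUBIC)
B=cv2.resize(im[175:310,365:465],None,fx=4,fy=4,interpolation=cv2.INTER_CUBIC)
B=np.pad(B,((0,600-B.shape[0]),(0,0),(0,0)))
o=np.hstack([A,B]); 
cv2.imwrite('pics/z0.png',o)
for n,u,v,z in [('mat',145,213,.004),('mat',207,213,.004),('mat',200,327,.004),('mat',136,327,.004),('big',435,275,.074),('mid',402,208,.074),('sm',409,243,.074),('red',296,239,.075),('bottle',204,161,.13),('carton',349,155,.07),('calA',285,180,.012),('calB',326,186,.012),('calC',309,310,.012),('calD',266,305,.012)]:
    print(n,onz(c,u,v,z).round(3))
E
```

```text
mat [0.649 0.379 0.004]
mat [0.635 0.211 0.004]
mat [0.338 0.24  0.004]
mat [0.351 0.404 0.004]
big [ 0.421 -0.353  0.074]
mid [ 0.594 -0.296  0.074]
sm [ 0.504 -0.301  0.074]
red [ 0.536 -0.022  0.075]
bottle [0.738 0.189 0.13 ]
carton [ 0.747 -0.179  0.07 ]
calA [ 0.709 -0.008  0.012]
calB [ 0.683 -0.118  0.012]
calC [ 0.359 -0.042  0.012]
calD [0.38  0.067 0.012]
```

View pics/z0.png

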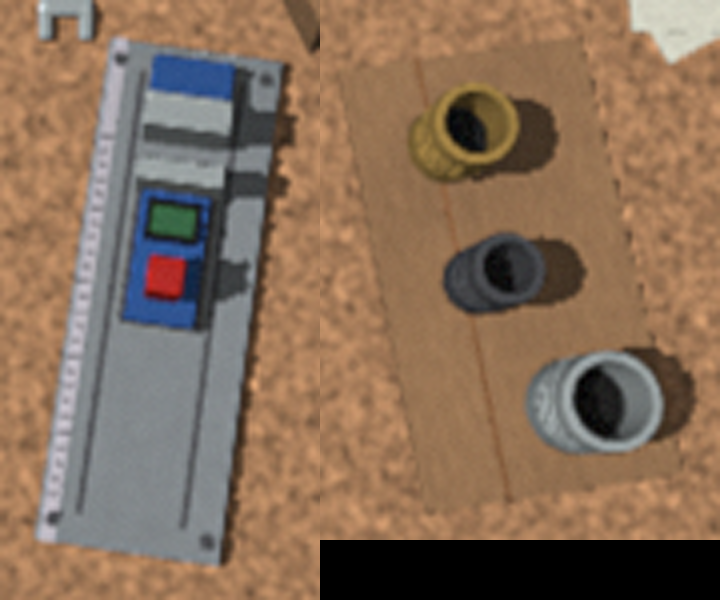

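```bash
cat >> h.py <<'E'
from scipy.spatial.transform import Rotation as Ro
def go(x,y,z,yaw=None):
    s=r.get_state(); R=Ro.from_euler('xyz',s['eef_rot'],degrees=True).as_matrix()
    d=R.T@(np.array([x,y,z])-s['tcp_pos'])*100
    t=0 if yaw is None else -np.radians((yaw-s['eef_rot'][2]+180)%360-180)
    print('shift',d.round(2),'turn',round(t,3),'tcp',s['tcp_pos'].round(4),s['eef_rot'].round(1),'F',s['contact_force'].round(1),'t',s['time_s'])
E
python3 - <<'E'
from h import *
c=cap('top')
P={}
for n,u,v,z in [('big',438,275.5,.074),('mid',404,206.25,.074),('sm',413.25,242.5,.074),('post',296.2,238,.075),('anv',302,201.75,.067),('jaw',300.5,209.25,.067),('A',283,179.5,.012),('B',326.7,185.5,.012),('C',310.5,311,.012),('D',264.5,305,.012)]:
    P[n]=onz(c,u,v,z); print(n,P[n].round(4))
print((P['A']+P['B']+P['C']+P['D'])/4)
d=P['A']+P['B']-P['C']-P['D']; th=np.degrees(np.arctan2(d[1],d[0])); print(th)
e=np.array([d[0],d[1],0])/np.hypot(d[0],d[1])
for n in('post','anv','jaw'): print(n,(P[n]-P['post'])@e)
go(P['post'][0],P['post'][1],.18,th+180)
E
```

```text
big [ 0.4191 -0.3597  0.074 ]
mid [ 0.5977 -0.3016  0.074 ]
sm [ 0.5042 -0.3114  0.074 ]
post [ 0.538  -0.0222  0.075 ]
anv [ 0.6314 -0.0453  0.067 ]
jaw [ 0.612  -0.0398  0.067 ]
A [ 0.7111 -0.0025  0.012 ]
B [ 0.6846 -0.1204  0.012 ]
C [ 0.3563 -0.0454  0.012 ]
D [0.3803 0.0709 0.012 ]
[ 0.53310088 -0.02434551  0.012     ]
-12.68799538294658
post 0.0
anv 0.0961436075630984
jaw 0.07607894189643755
shift [-51.91  53.15   3.39] turn 0.449 tcp [ 0.1523 -0.6573  0.2134] [ 179.9   -0.  -167. ] F [ 0.1  0.5 -0. ] t 0.2
```

drive_tool --plan "-6 6 0 0.06; -12 12 0 0.12; -18 18 0 0.18; -24 24 0 0.24; -30 30 0 0.3; -35 35.5 0 0.36; -39 40 0 0.42; -42 43 0 0.449" --fingers -1 --squeeze 8

```text
time_s: 1.2
tcp_pos: [0.4136, -0.229, 0.2143]
eef_rot: [180.0, 0.0, 167.3]
contact_force: [0.7, -0.7, 0.9]
gripper_width: 0.0879
```

```bash
python3 - <<'E'
from h import *
go(.538,-.0222,.16,167.3)
E
```

```text
shift [-7.56 22.91  5.44] turn -0.001 tcp [ 0.4136 -0.229   0.2143] [180.    0.  167.3] F [ 0.7 -0.7  0.9] t 1.2
```

drive_tool --plan "-1 3.5 0.5 0; -3 8.5 2 0; -4.5 13.5 3.5 0; -6 18 4.5 0; -7 21.5 5.2 0; -7.5 22.8 5.4 0; -7.5 22.9 5.4 0; -7.5 22.9 5.4 0"

```text
time_s: 2.2
tcp_pos: [0.536, -0.0246, 0.1602]
eef_rot: [-180.0, -0.0, 167.3]
contact_force: [0.1, -0.6, -0.4]
gripper_width: 0.0876
```

```bash
python3 - <<'E'
from h import *
c=cap('wrist','w1')
go(.538,-.0222,.046,167.3)
print(proj(c,[.538,-.0222,.075]))
E
```

```text
shift [-0.14  0.29 11.43] turn -0.0 tcp [ 0.536  -0.0248  0.1603] [180.    0.  167.3] F [ 0.8 -0.4  0.4] t 2.25
[287.42682959 208.94267499]
```

View pics/w1.png

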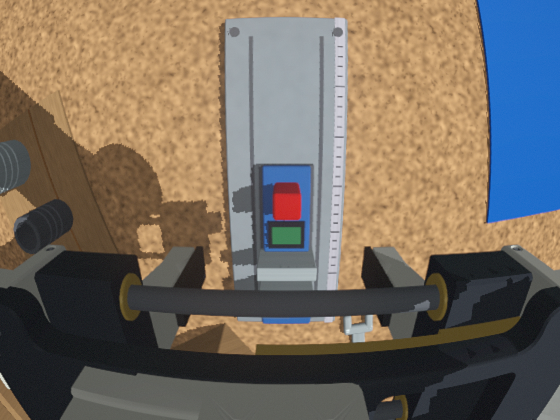

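Post top is near (287,207), matching my prediction (287,209); the plate is aligned with the tool. Descend and grip.

drive_tool --plan "-0.1 0.2 2.5 0; -0.1 0.2 5.5 0; -0.1 0.2 8 0; -0.1 0.2 10 0; -0.1 0.2 11.2 0; -0.1 0.2 11.4 0; -0.1 0.2 11.4 0"

```text
time_s: 3.12
tcp_pos: [0.5382, -0.0223, 0.0466]
eef_rot: [180.0, 0.0, 167.3]
contact_force: [0.2, -1.2, 0.2]
gripper_width: 0.0877
```

drive_tool --plan "0 0 0 0; 0 0 0 0; 0 0 0 0; 0 0 0 0; 0 0 0 0; 0 0 0 0; 0 0 0 0; 0 0 0 0" --fingers 1 --squeeze 8

```text
time_s: 4.12
tcp_pos: [0.5378, -0.0222, 0.0459]
eef_rot: [180.0, -0.0, 167.3]
contact_force: [0.5, -0.2, -0.5]
gripper_width: 0.0239
```

drive_tool --plan "0.5 0 0 0; 1.5 0 0 0; 2.8 0 0 0; 4.1 0 0 0; 5.4 0 0 0; 6.6 0 0 0; 7.4 0 0 0; 7.8 0 0 0"

```text
time_s: 5.12
tcp_pos: [0.4612, -0.0049, 0.046]
eef_rot: [-180.0, -0.0, 167.3]
contact_force: [2.6, -2.7, -2.8]
gripper_width: 0.0237
```

drive_tool --plan "0 0 0 0; 0 0 0 0; 0 0 0 0; 0 0 -4 0; 0 0 -9 0; 0 0 -13 0; 0 0 -16 0; 0 0 -16 0" --fingers -1

```text
time_s: 6.12
tcp_pos: [0.4631, -0.0047, 0.2084]
eef_rot: [179.9, 0.2, 167.3]
contact_force: [0.4, 0.5, 0.2]
gripper_width: 0.0874
```

```bash
python3 - <<'E'
from h import *
go(.4191,-.3597,.15,167.3)
c=cap('top','t1'); im=c['frame'][:,:,::-1]
cv2.imwrite('pics/z1.png',cv2.resize(im[170:320,265:465],None,fx=4,fy=4,interpolation=cv2.INTER_CUBIC))
E
```

```text
shift [ -3.47 -35.61   5.76] turn 0.0 tcp [ 0.4631 -0.0047  0.2084] [179.9   0.2 167.3] F [0.4 0.5 0.2] t 6.125
```

View pics/z1.png

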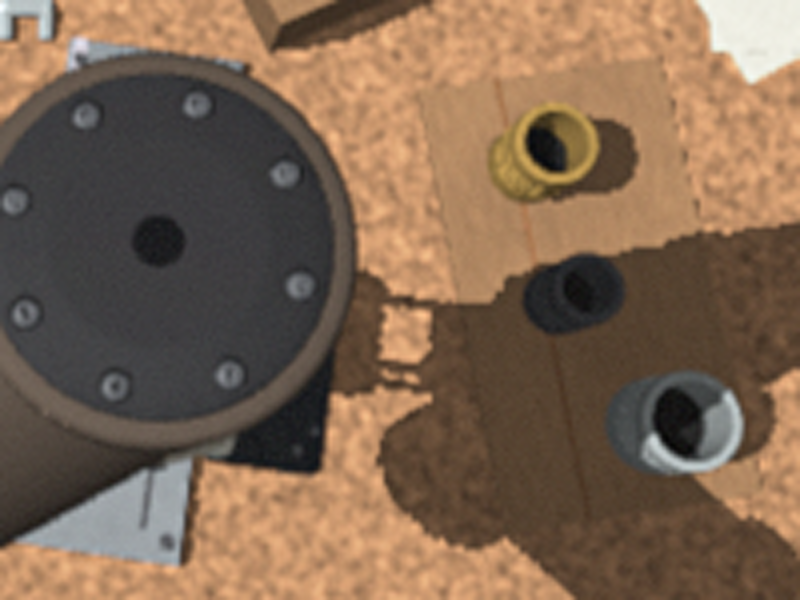

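Ferrules unmoved (big rim at (438,275.7) full-frame). Go above big.

drive_tool --plan "-0.3 -3 0 0; -0.8 -9 0.5 0; -1.5 -15 1.5 0; -2.2 -21 2.5 0; -2.8 -27 3.5 0; -3.2 -32 4 0; -3.4 -35 4.2 0; -3.5 -35.6 4.2 0"

```text
time_s: 7.18
tcp_pos: [0.4163, -0.3613, 0.1619]
eef_rot: [180.0, -0.2, 167.2]
contact_force: [-0.7, 0.3, 0.1]
gripper_width: 0.0874
```

```bash
python3 - <<'E'
from h import *
c=cap('wrist','w2')
print(proj(c,[.4191,-.3597,.074]))
go(.4191,-.3597,.038,167.3)
E
```

```text
[286.55548743 209.34870576]
shift [-0.24  0.17 12.43] turn -0.002 tcp [ 0.4167 -0.361   0.1623] [180.   -0.2 167.2] F [ 0.5 -0.1  1.2] t 7.225
```

View pics/w2.png

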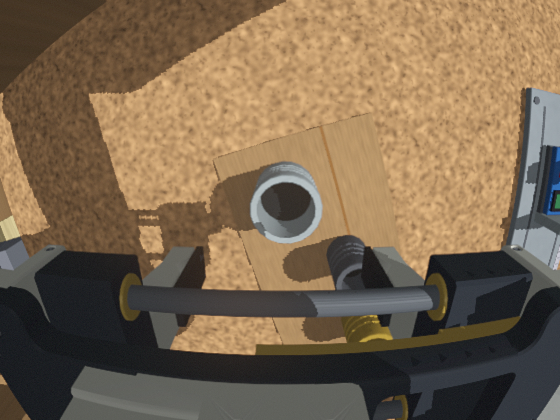

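Rim centre at (286,206), within 3 mm. Small is clear of the fingers. Descend, grasp.

drive_tool --plan "-0.1 0.15 2.5 0; -0.1 0.15 5.5 0; -0.1 0.15 8.5 0; -0.1 0.15 11 0; -0.1 0.15 12.2 0; -0.1 0.15 12.4 0; -0.1 0.15 12.4 0"

```text
time_s: 8.1
tcp_pos: [0.4197, -0.3588, 0.0407]
eef_rot: [-180.0, 0.1, 167.4]
contact_force: [0.7, -0.2, 0.3]
gripper_width: 0.0872
```

drive_tool --plan "0 0 0 0; 0 0 0 0; 0 0 0 0; 0 0 0 0; 0 0 0 0; 0 0 0 0" --fingers 1 --squeeze 20

```text
time_s: 8.85
tcp_pos: [0.4192, -0.3591, 0.0403]
eef_rot: [-180.0, 0.0, 167.3]
contact_force: [-2.0, -0.2, 5.4]
gripper_width: 0.0616
```

```bash
python3 - <<'E'
from h import *
e=np.array([np.cos(np.radians(-12.7)),np.sin(np.radians(-12.7))])
a=np.array([.6314,-.0453]); 
for g in(31,27,23):
  print(g,(a-e*(g+10)/1000).round(4))
p=a-e*.041
go(*p,.16,167.3)
E
```

```text
31 [ 0.5914 -0.0363]
27 [ 0.5953 -0.0372]
23 [ 0.5992 -0.038 ]
shift [ -9.72  35.27 -11.97] turn 0.001 tcp [ 0.4192 -0.3591  0.0403] [-180.     0.   167.3] F [-2.  -0.2  5.4] t 8.85
```

drive_tool --plan "0 0 -2 0; 0 0 -5 0; 0 0 -8.5 0; -0.5 2 -11 0; -2 6 -12 0; -3.5 11 -12 0; -5 16 -12 0; -6 21 -12 0"

```text
time_s: 9.85
tcp_pos: [0.5238, -0.1653, 0.1591]
eef_rot: [180.0, -0.1, 167.3]
contact_force: [1.2, -0.8, -3.5]
gripper_width: 0.0617
```

```bash
python3 - <<'E'
from h import *
go(.5914,-.0363,.16,167.3)
E
```

```text
shift [-3.76 14.07 -0.09] turn 0.0 tcp [ 0.5238 -0.1653  0.1591] [ 1.800e+02 -1.000e-01  1.673e+02] F [ 1.2 -0.8 -3.5] t 9.85
```

drive_tool --plan "-1 4 0 0; -2.5 9 0 0; -3.5 12.5 0 0; -3.8 13.8 0 0; -3.8 14.1 0 0; -3.8 14.1 0 0; -3.8 14.1 0 0"

```text
time_s: 10.72
tcp_pos: [0.5912, -0.0388, 0.16]
eef_rot: [-180.0, -0.0, 167.3]
contact_force: [-0.1, -0.6, -3.2]
gripper_width: 0.0614
```

```bash
python3 - <<'E'
from h import *
c=cap('wrist','w3')
for p in([.6314,-.0453,.067],[.5914,-.0363,.075]):print(proj(c,p))
go(.5914,-.0363,.0488,167.3)
E
```

```text
[286.80959688 247.97153228]
[287.04232626 207.00486236]
shift [ 0.04  0.24 11.13] turn -0.001 tcp [ 0.5913 -0.0387  0.1601] [180.   -0.  167.3] F [ 0.8 -0.3 -2.3] t 10.775
```

View pics/w3.png

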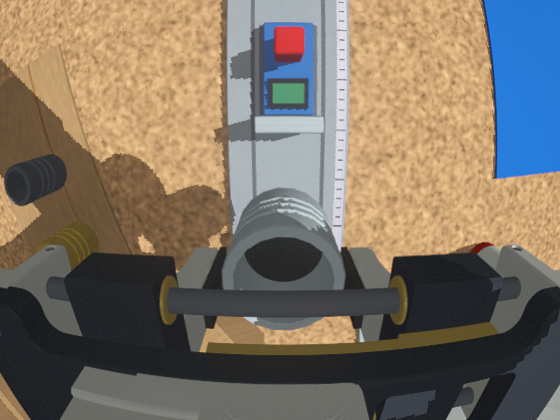

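The ferrule is held upright over the gap; the jaw face's top edge is at row 132 (clear). Lower.

drive_tool --plan "0 0.2 2.5 0; 0 0.2 5.5 0; 0 0.2 8 0; 0 0.2 9.8 0; 0 0.2 10.6 0; 0 0.2 10.9 0; 0 0.2 11 0; 0 0.2 11 0"

```text
time_s: 11.78
tcp_pos: [0.5925, -0.0359, 0.0506]
eef_rot: [180.0, 0.1, 167.3]
contact_force: [-0.4, -0.7, -2.4]
gripper_width: 0.0615
```

drive_tool --plan "0 0 0.05 0; 0 0 0.1 0; 0 0 0.1 0; 0 0 0.1 0"

```text
time_s: 12.28
tcp_pos: [0.5921, -0.0359, 0.049]
eef_rot: [180.0, 0.0, 167.3]
contact_force: [-0.1, -0.2, -2.6]
gripper_width: 0.0613
```

drive_tool --plan "0 0 0.06 0; 0 0 0.1 0; 0 0 0.1 0; 0 0 0.1 0"

```text
time_s: 12.78
tcp_pos: [0.5922, -0.0359, 0.0484]
eef_rot: [180.0, 0.0, 167.3]
contact_force: [-2.9, 0.4, 4.8]
gripper_width: 0.0616
```

drive_tool --plan "0 0 0 0; 0 0 0 0; 0 0 0 0; 0 0 0 0; 0 0 0 0; 0 0 -2 0; 0 0 -6 0; 0 0 -10 0" --fingers -1

```text
time_s: 13.78
tcp_pos: [0.5919, -0.036, 0.1489]
eef_rot: [-180.0, -0.0, 167.3]
contact_force: [0.6, 0.3, 1.3]
gripper_width: 0.0878
```

```bash
python3 - <<'E'
from h import *
go(.4631,-.0047,.16,167.3)
E
```

```text
shift [13.25  0.23 -1.11] turn 0.0 tcp [ 0.5919 -0.036   0.1489] [-180.    -0.   167.3] F [0.6 0.3 1.3] t 13.775
```

drive_tool --plan "0 0 -1.5 0; 3.5 0 -1.5 0; 8 0.1 -1.5 0; 11.5 0.2 -1.5 0; 13 0.2 -1.5 0; 13.3 0.2 0 0; 13.3 0.2 4 0; 13.3 0.2 8 0"

```text
time_s: 14.78
tcp_pos: [0.4635, -0.0046, 0.0672]
eef_rot: [179.9, 0.1, 167.3]
contact_force: [-0.5, 0.5, 0.4]
gripper_width: 0.0878
```

```bash
python3 - <<'E'
from h import *
c=cap('wrist','w4')
go(.462,-.0047,.046,167.3)
E
```

```text
shift [-0.18  0.13  1.63] turn -0.001 tcp [ 0.4601 -0.0055  0.0623] [-179.9   -0.3  167.3] F [-2.7  0.3 -5.1] t 14.825
```

View pics/w4.png

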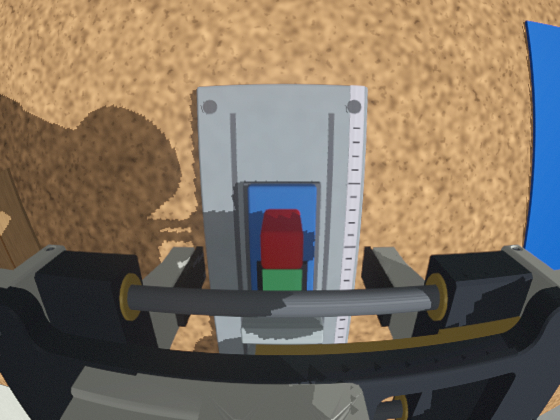

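Post is centred between fingers (col 283). Lower and grip.

drive_tool --plan "0 0 1 0; 0 0 2 0; 0 0 2.2 0; 0 0 2.2 0; 0 0 2.2 0"

```text
time_s: 15.45
tcp_pos: [0.4633, -0.0046, 0.0466]
eef_rot: [180.0, 0.1, 167.3]
contact_force: [0.2, 0.3, -0.5]
gripper_width: 0.0874
```

drive_tool --plan "0 0 0 0; 0 0 0 0; 0 0 0 0; 0 0 0 0; 0 0 0 0; 0 0 0 0; 0 0 0 0; 0 0 0 0" --fingers 1 --squeeze 10

```text
time_s: 16.45
tcp_pos: [0.4625, -0.0052, 0.0459]
eef_rot: [-180.0, -0.0, 167.3]
contact_force: [0.2, -2.6, 0.3]
gripper_width: 0.0239
```

drive_tool --plan "-0.3 0 0 0; -0.7 0 0 0; -1.1 0 0 0; -1.5 0 0 0; -1.8 0 0 0; -2 0 0 0; -2.1 0 0 0; -2.1 0 0 0"

```text
time_s: 17.45
tcp_pos: [0.4834, -0.0098, 0.0458]
eef_rot: [-180.0, -0.0, 167.3]
contact_force: [-2.7, -3.7, 2.3]
gripper_width: 0.0239
```

drive_tool --plan "-0.15 0 0 0; -0.3 0 0 0; -0.45 0 0 0; -0.6 0 0 0; -0.75 0 0 0; -0.9 0 0 0; -1 0 0 0; -1 0 0 0"

```text
time_s: 18.45
tcp_pos: [0.4927, -0.0119, 0.0458]
eef_rot: [-180.0, -0.1, 167.3]
contact_force: [-4.0, -2.8, 2.9]
gripper_width: 0.024
```

drive_tool --plan "-0.05 0 0 0; -0.1 0 0 0; -0.15 0 0 0; -0.2 0 0 0; -0.2 0 0 0"

```text
time_s: 19.08
tcp_pos: [0.4944, -0.0123, 0.0458]
eef_rot: [-180.0, -0.1, 167.3]
contact_force: [-4.6, -2.6, 4.5]
gripper_width: 0.0242
```

drive_tool --plan "-0.05 0 0 0; -0.1 0 0 0; -0.15 0 0 0; -0.2 0 0 0; -0.2 0 0 0"

```text
time_s: 19.7
tcp_pos: [0.4964, -0.0128, 0.0458]
eef_rot: [-180.0, -0.1, 167.3]
contact_force: [-5.0, -3.0, 4.1]
gripper_width: 0.024
```

drive_tool --plan "-0.03 0 0 0; -0.06 0 0 0; -0.1 0 0 0; -0.1 0 0 0"

```text
time_s: 20.2
tcp_pos: [0.4974, -0.013, 0.0458]
eef_rot: [-180.0, -0.1, 167.3]
contact_force: [-5.7, -2.8, 4.2]
gripper_width: 0.0244
```

drive_tool --plan "-0.03 0 0 0; -0.06 0 0 0; -0.1 0 0 0; -0.1 0 0 0"

```text
time_s: 20.7
tcp_pos: [0.4983, -0.0132, 0.0458]
eef_rot: [-180.0, -0.1, 167.3]
contact_force: [-5.5, -2.1, 4.2]
gripper_width: 0.0242
```

drive_tool --plan "-0.05 0 0 0; -0.05 0 0 0; -0.1 0 0 0; -0.1 0 0 0"

```text
time_s: 21.2
tcp_pos: [0.4993, -0.0135, 0.0458]
eef_rot: [-180.0, -0.1, 167.3]
contact_force: [-5.5, -2.6, 3.7]
gripper_width: 0.0241
```

drive_tool --plan "-0.05 0 0 0; -0.05 0 0 0; -0.1 0 0 0; -0.1 0 0 0"

```text
time_s: 21.7
tcp_pos: [0.5, -0.0136, 0.0458]
eef_rot: [-180.0, -0.1, 167.3]
contact_force: [-7.5, -0.5, 5.6]
gripper_width: 0.0237
```

```bash
python3 - <<'E'
from h import *
go(.5,-.013,.046,167.3)
a=cap('scene','s5'); w=cap('wrist','w5')
A=cv2.resize(a['frame'][155:255,210:340,::-1],None,fx=4,fy=4,interpolation=cv2.INTER_CUBIC)
cv2.imwrite('pics/z5.png',A)
E
```

```text
shift [ 0.01  0.06 -0.02] turn 0.0 tcp [ 0.5    -0.0136  0.0458] [-1.800e+02 -1.000e-01  1.673e+02] F [-7.5 -0.5  5.6] t 21.7
```

View pics/z5.png

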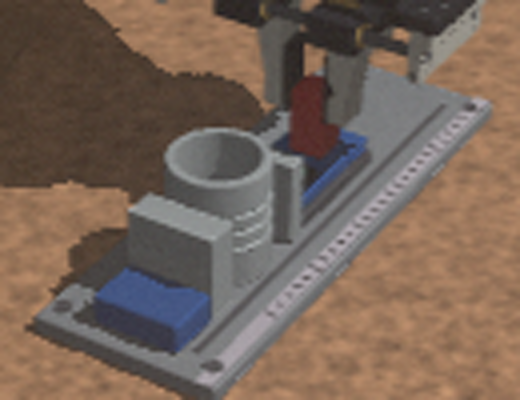

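drive_tool --plan "-0.03 0 0 0; -0.05 0 0 0; -0.05 0 0 0; -0.05 0 0 0"

```text
time_s: 22.3
tcp_pos: [0.5, -0.0137, 0.0457]
eef_rot: [-180.0, -0.1, 167.3]
contact_force: [-8.2, -0.2, 7.1]
gripper_width: 0.0238
```

drive_tool --plan "-0.03 0 0 0; -0.05 0 0 0; -0.05 0 0 0; -0.05 0 0 0"

```text
time_s: 22.8
tcp_pos: [0.5, -0.0137, 0.0456]
eef_rot: [-179.9, -0.2, 167.3]
contact_force: [-10.6, 2.0, 9.1]
gripper_width: 0.0238
```

drive_tool --plan "0.04 0 0 0; 0.04 0 0 0; 0.04 0 0 0; 0.04 0 0 0; 0.04 0 0 0; 0.04 0 0 0; 0.04 0 0 0; 0.04 0 0 0"

```text
time_s: 23.8
tcp_pos: [0.4999, -0.0137, 0.0456]
eef_rot: [-179.9, -0.2, 167.3]
contact_force: [-7.9, 0.3, 7.4]
gripper_width: 0.0236
```

drive_tool --plan "0 0 0 0; 0 0 0 0; 0 0 0 0; 0 0 0 0"

```text
time_s: 24.3
tcp_pos: [0.4999, -0.0137, 0.0456]
eef_rot: [-179.9, -0.2, 167.3]
contact_force: [-8.5, -0.3, 7.6]
gripper_width: 0.0235
```

```bash
python3 - <<'E'
from h import *
a=cap('wrist','w6'); cv2.imwrite('pics/w6c.png',a['frame'][160:320,180:400,::-1].repeat(3,0).repeat(3,1))
E
```

```text
(no output)
```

View pics/w6c.png

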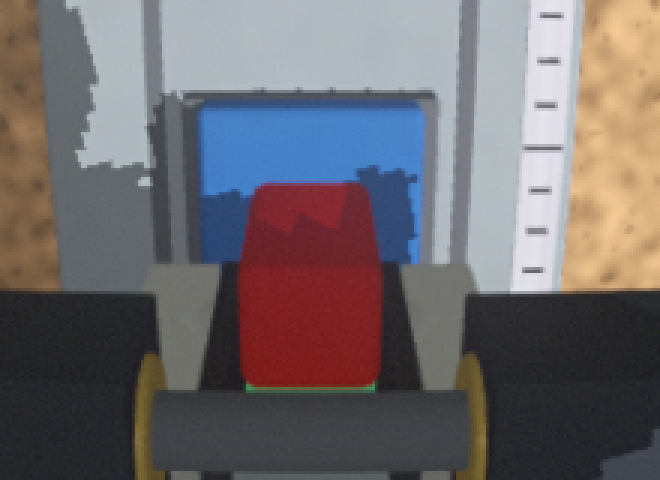

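drive_tool --plan "0.15 0 0 0; 0.5 0 0 0; 1.1 0 0 0; 1.8 0 0 0; 2.5 0 0 0; 3.1 0 0 0; 3.6 0 0 0; 3.8 0 0 0"

```text
time_s: 25.35
tcp_pos: [0.4647, -0.0056, 0.0458]
eef_rot: [-180.0, 0.0, 167.3]
contact_force: [0.7, -7.7, -1.8]
gripper_width: 0.0238
```

drive_tool --plan "0 0 0 0; 0 0 0 0; 0 0 0 0; 0 0 0 0; 0 0 -3 0; 0 0 -8 0; 0 0 -12 0; 0 0 -12 0" --fingers -1

```text
time_s: 26.35
tcp_pos: [0.4665, -0.0044, 0.1692]
eef_rot: [179.8, 0.3, 167.4]
contact_force: [-0.1, -0.5, 0.0]
gripper_width: 0.0876
```

```bash
python3 - <<'E'
from h import *
go(.6034,-.0370,.16,167.3)
E
```

```text
shift [-14.07  -0.18   1.  ] turn 0.001 tcp [ 0.4665 -0.0044  0.1692] [179.8   0.3 167.4] F [-0.1 -0.5  0. ] t 26.35
```

drive_tool --plan "-2.5 0 0 0; -7 -0.1 0.3 0; -11 -0.1 0.6 0; -13.5 -0.2 1 0; -14 -0.2 1 0; -14 -0.2 1 0; -14 -0.2 1 0; -14 -0.2 1 0"

```text
time_s: 27.35
tcp_pos: [0.6001, -0.0375, 0.1565]
eef_rot: [180.0, 0.0, 167.4]
contact_force: [-0.2, 0.3, -0.6]
gripper_width: 0.0875
```

```bash
python3 - <<'E'
from h import *
c=cap('wrist','w7'); cv2.imwrite('pics/w7.png',c['frame'][:,:,::-1])
print(proj(c,[.6034,-.037,.082]))
go(.6034,-.0370,.0484,167.3)
E
```

```text
[285.56685584 215.01735119]
shift [-0.29  0.12 10.81] turn 0.001 tcp [ 0.6002 -0.0375  0.1565] [180.    0.  167.4] F [-1.4 -0.3 -0.7] t 27.4
```

View pics/w7.png

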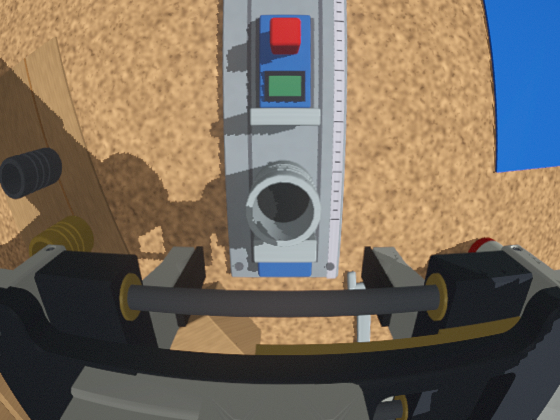

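```bash
python3 - <<'E'
from h import *
c=cap('wrist'); im=cv2.imread('pics/w7.png')
e=np.array([.9755,-.2198,0]);n=np.array([.2198,.9755,0]); o=np.array([.6314,-.0453,0])
for nm,u,v,z in[('rim c',283.5,209,.082),('rim near',283.5,175.5,.082),('rim far',283.5,244,.082),('anv edge',257,241,.067),('anv edge r',314,241,.067),('jaw face',285,124,.067),('post',285,35,.075)]:
    p=onz(c,u,v,z); print(nm,p.round(4),((p-o)@e).round(4),((p-o)@n).round(4))
cv2.imwrite('pics/z8.png',cv2.resize(im[100:290,210:360],None,fx=4,fy=4,interpolation=cv2.INTER_CUBIC)[:600])
E
```

```text
rim c [ 0.5982 -0.0375  0.082 ] -0.0341 0.0003
rim near [ 0.5717 -0.0316  0.082 ] -0.0613 0.0003
rim far [ 0.628  -0.0442  0.082 ] -0.0036 0.0003
anv edge [ 0.6267 -0.0677  0.067 ] 0.0004 -0.0229
anv edge r [ 0.6377 -0.0189  0.067 ] 0.0004 0.0271
jaw face [ 0.534  -0.0219  0.067 ] -0.1002 0.0014
post [ 0.4651 -0.0065  0.075 ] -0.1708 0.0013
```

View pics/z8.png

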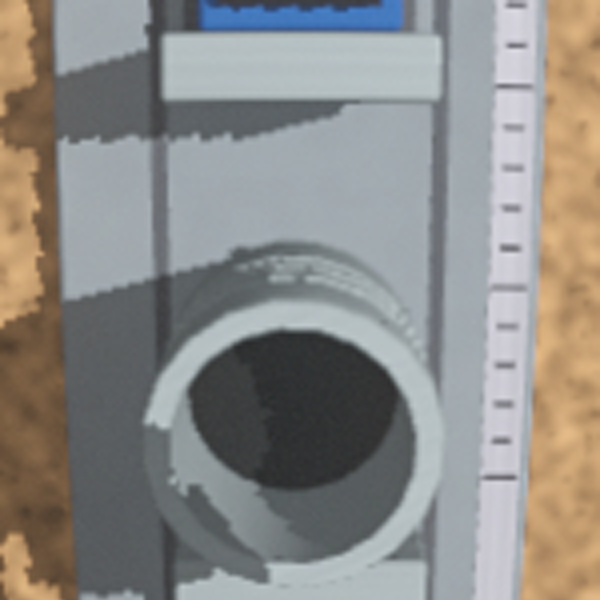

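The ferrule's rim (centre (283.7,210.4)) is against the anvil edge to within ~1.5 mm, consistent with the stall. Pick it up.

drive_tool --plan "0 0 2.5 0; 0 0 5.5 0; 0 0 8 0; 0 0 9.8 0; 0 0 10.6 0; 0 0 10.7 0; 0 0 10.7 0"

```text
time_s: 28.32
tcp_pos: [0.6011, -0.0377, 0.0498]
eef_rot: [180.0, 0.1, 167.3]
contact_force: [0.5, 0.4, 0.2]
gripper_width: 0.0879
```

drive_tool --plan "0 0 0 0; 0 0 0 0; 0 0 0 0; 0 0 0 0; 0 0 0 0; 0 0 0 0" --fingers 1 --squeeze 20

```text
time_s: 29.08
tcp_pos: [0.6006, -0.0378, 0.0492]
eef_rot: [-180.0, 0.0, 167.3]
contact_force: [-1.0, -0.0, 2.8]
gripper_width: 0.0612
```

```bash
python3 - <<'E'
from h import *
go(.43,.29,.16,167.3); go(.43,.29,.0425)
E
```

```text
shift [ 23.83  28.24 -11.09] turn 0.0 tcp [ 0.6006 -0.0378  0.0492] [-180.     0.   167.3] F [-1.  -0.   2.8] t 29.075
shift [23.84 28.24  0.66] turn 0 tcp [ 0.6006 -0.0378  0.0492] [-180.     0.   167.3] F [-1.  -0.   2.8] t 29.075
```

drive_tool --plan "0 0 -1.5 0; 0 0 -4 0; 0 0 -7.5 0; 0 0 -10.5 0; 2 3 -11.5 0; 5 7 -11.5 0; 9 11 -11.5 0; 13 15 -11.5 0"

```text
time_s: 30.08
tcp_pos: [0.5054, 0.1382, 0.1644]
eef_rot: [180.0, -0.0, 167.3]
contact_force: [1.0, 0.5, -3.0]
gripper_width: 0.0614
```

```bash
python3 - <<'E'
from h import *
go(.42,.31,.11,167.3)
E
```

```text
shift [12.11 14.87  5.45] turn -0.0 tcp [0.5054 0.1382 0.1644] [180.   -0.  167.3] F [ 1.   0.5 -3. ] t 30.075
```

drive_tool --plan "3.5 4.5 0 0; 7 9 0 0; 10 12.5 1 0; 11.5 14.3 3 0; 12 14.6 4.5 0; 12 14.6 5.3 0; 12 14.6 5.5 0; 12 14.6 5.5 0"

```text
time_s: 31.08
tcp_pos: [0.4221, 0.3053, 0.1093]
eef_rot: [180.0, 0.0, 167.3]
contact_force: [-0.2, -0.1, -2.7]
gripper_width: 0.0614
```

```bash
python3 - <<'E'
from h import *
go(.42,.31,.0408,167.3)
E
```

```text
shift [0.31 0.41 6.85] turn -0.001 tcp [0.4221 0.3053 0.1093] [180.    0.  167.3] F [-0.2 -0.1 -2.7] t 31.075
```

drive_tool --plan "0 0.2 2 0; 0 0.2 4.5 0; 0 0.2 6 0; 0 0.2 6.5 0; 0 0.2 6.7 0; 0 0.2 6.75 0; 0 0.2 6.8 0; 0 0.2 6.8 0"

```text
time_s: 32.08
tcp_pos: [0.4221, 0.308, 0.0413]
eef_rot: [180.0, 0.0, 167.3]
contact_force: [0.2, -0.5, -2.4]
gripper_width: 0.0614
```

drive_tool --plan "0 0 0.05 0; 0 0 0.08 0; 0 0 0.08 0; 0 0 0.08 0"

```text
time_s: 32.58
tcp_pos: [0.4221, 0.308, 0.0411]
eef_rot: [180.0, 0.0, 167.3]
contact_force: [-3.8, -1.3, 7.4]
gripper_width: 0.0614
```

Contact with the mat. Release, lift and look at the card again.

drive_tool --plan "0 0 0 0; 0 0 0 0; 0 0 0 0; 0 0 0 0; 0 0 0 0; 0 0 -2 0; 0 0 -7 0; 0 0 -12 0" --fingers -1

```text
time_s: 33.58
tcp_pos: [0.4218, 0.3074, 0.1613]
eef_rot: [-179.9, -0.0, 167.3]
contact_force: [1.8, 1.3, 0.1]
gripper_width: 0.0878
```

```bash
python3 - <<'E'
from h import *
c=cap('top','t9')
z=cv2.imread('pics/t0.png').astype(int); d=np.abs(c['frame'][:,:,::-1].astype(int)-z).max(2)[175:310,365:465]
print('changed',(d>40).sum(), np.argwhere(d>40).mean(0) if (d>40).any() else '')
go(.5977,-.3016,.16,167.3)
E
```

```text
changed 901 [99.7791343 72.3518313]
shift [-30.23 -55.91   0.61] turn 0.002 tcp [0.4245 0.3099 0.1686] [179.6   0.3 167.4] F [3.1 2.4 6.8] t 33.625
```

Only the big's spot has changed on the card. Move to mid.

drive_tool --plan "-2 -4 0.3 0; -5 -9 0.3 0; -8 -14.5 0.3 0; -11 -20 0.3 0; -14 -25.5 0.3 0; -17 -31 0.3 0; -20 -36.5 0.3 0; -22.5 -42 0.3 0"

```text
time_s: 34.62
tcp_pos: [0.5498, -0.1535, 0.1572]
eef_rot: [180.0, 0.0, 167.3]
contact_force: [1.3, 0.6, -0.9]
gripper_width: 0.0877
```

```bash
python3 - <<'E'
from h import *
go(.5977,-.3016,.16,167.3)
E
```

```text
shift [ -7.92 -13.4   -0.28] turn 0.0 tcp [ 0.5498 -0.1535  0.1572] [180.    0.  167.3] F [ 1.3  0.6 -0.9] t 34.625
```

drive_tool --plan "-3 -5 -0.2 0; -5.5 -9.5 -0.2 0; -7 -12 -0.2 0; -7.6 -13 -0.2 0; -7.7 -13.1 -0.2 0; -7.7 -13.1 -0.2 0; -7.7 -13.1 -0.2 0"

```text
time_s: 35.5
tcp_pos: [0.5958, -0.295, 0.1596]
eef_rot: [180.0, 0.0, 167.4]
contact_force: [-0.3, -0.2, -0.4]
gripper_width: 0.0878
```

```bash
python3 - <<'E'
from h import *
c=cap('wrist','w10')
h=cv2.cvtColor(c['frame'],cv2.COLOR_RGB2HSV); 
print(proj(c,[.5977,-.3016,.074]))
g=cv2.medianBlur(cv2.cvtColor(c['frame'],cv2.COLOR_RGB2GRAY),5)
cs=cv2.HoughCircles(g[120:300,200:380],cv2.HOUGH_GRADIENT,1,20,param1=80,param2=18,minRadius=24,maxRadius=38)
print(None if cs is None else cs[0][:4]+[200,120,0])
go(.5977,-.3016,.0395,167.3)
E
```

```text
[276.79860948 210.88182873]
[[275.5        211.5         29.29999924]]
shift [-0.32 -0.6  12.01] turn 0.002 tcp [ 0.5958 -0.2951  0.1596] [180.    0.  167.4] F [-0.  -0.1  0.5] t 35.55
```

View pics/w10.png

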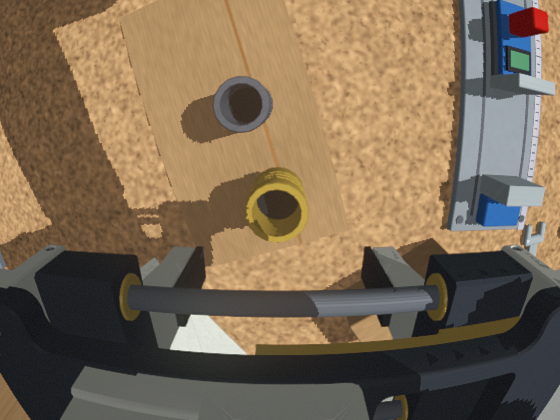

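Brass rim at (276,211), as predicted (277,211). Grasp.

drive_tool --plan "-0.3 -0.6 2.5 0; -0.3 -0.6 5.5 0; -0.3 -0.6 8.5 0; -0.3 -0.6 10.8 0; -0.3 -0.6 11.8 0; -0.3 -0.6 12 0; -0.3 -0.6 12 0"

```text
time_s: 36.42
tcp_pos: [0.598, -0.3026, 0.0401]
eef_rot: [-180.0, 0.1, 167.3]
contact_force: [0.2, -0.9, 0.3]
gripper_width: 0.0876
```

drive_tool --plan "0 0 0 0; 0 0 0 0; 0 0 0 0; 0 0 0 0; 0 0 0 0; 0 0 0 0; 0 0 0 0" --fingers 1 --squeeze 20

```text
time_s: 37.3
tcp_pos: [0.5975, -0.3025, 0.0393]
eef_rot: [180.0, 0.0, 167.3]
contact_force: [0.9, 1.0, 3.2]
gripper_width: 0.0539
```

```bash
python3 - <<'E'
from h import *
go(.5953,-.0377,.16,167.3)
E
```

```text
shift [  6.02  25.79 -12.07] turn 0.001 tcp [ 0.5975 -0.3025  0.0393] [180.    0.  167.3] F [0.9 1.  3.2] t 37.3
```

drive_tool --plan "0 0 -1.5 0; 0 0 -4.5 0; 0 0 -8.5 0; 0.3 1 -11.5 0; 1.2 5 -12 0; 2.4 10 -12 0; 3.6 15 -12 0; 4.8 20 -12 0"

```text
time_s: 38.3
tcp_pos: [0.594, -0.0956, 0.1599]
eef_rot: [180.0, 0.0, 167.3]
contact_force: [1.2, -0.1, -2.4]
gripper_width: 0.0537
```

drive_tool --plan "0.8 3.5 0 0; 1.2 5.2 0 0; 1.3 5.7 0 0; 1.3 5.8 0 0; 1.3 5.8 0 0; 1.3 5.8 0 0"

```text
time_s: 39.05
tcp_pos: [0.5943, -0.0383, 0.159]
eef_rot: [-180.0, -0.0, 167.3]
contact_force: [0.2, 0.2, -2.1]
gripper_width: 0.0535
```

```bash
python3 - <<'E'
from h import *
go(.5953,-.0377,.0473,167.3)
E
```

```text
shift [-0.08  0.08 11.17] turn -0.001 tcp [ 0.5943 -0.0383  0.159 ] [-180.    -0.   167.3] F [ 0.2  0.2 -2.1] t 39.05
```

drive_tool --plan "0 0 2.5 0; 0 0 5.5 0; 0 0 8 0; 0 0 9.9 0; 0 0 10.8 0; 0 0 11 0; 0 0 11.1 0; 0 0 11.1 0"

```text
time_s: 40.05
tcp_pos: [0.5949, -0.0374, 0.0489]
eef_rot: [180.0, 0.1, 167.3]
contact_force: [-0.1, 0.2, -2.2]
gripper_width: 0.0537
```

drive_tool --plan "0 0 0.05 0; 0 0 0.08 0; 0 0 0.08 0; 0 0 0.08 0"

```text
time_s: 40.55
tcp_pos: [0.5945, -0.0375, 0.0474]
eef_rot: [180.0, 0.0, 167.3]
contact_force: [-0.4, -0.5, -2.6]
gripper_width: 0.0535
```

drive_tool --plan "0 0 0.05 0; 0 0 0.08 0; 0 0 0.08 0; 0 0 0.08 0"

```text
time_s: 41.05
tcp_pos: [0.5947, -0.0375, 0.0473]
eef_rot: [180.0, 0.0, 167.3]
contact_force: [-0.9, 1.5, 5.3]
gripper_width: 0.0532
```

drive_tool --plan "0 0 0 0; 0 0 0 0; 0 0 0 0; 0 0 0 0; 0 0 0 0; 0 0 -2 0; 0 0 -7 0; 0 0 -11 0" --fingers -1

```text
time_s: 42.05
tcp_pos: [0.5946, -0.0375, 0.1582]
eef_rot: [-180.0, 0.0, 167.3]
contact_force: [1.2, 0.1, -0.4]
gripper_width: 0.0875
```

drive_tool --plan "2.5 0 -1 0; 7 0 -1 0; 11 0.1 -1 0; 13 0.1 -1 0; 13.3 0.1 0 0; 13.3 0.1 3 0; 13.3 0.1 3 0; 13.3 0.1 3 0"

```text
time_s: 43.05
tcp_pos: [0.4656, -0.0074, 0.1269]
eef_rot: [-180.0, -0.0, 167.3]
contact_force: [1.0, 0.4, 0.7]
gripper_width: 0.0876
```

```bash
python3 - <<'E'
from h import *
c=cap('wrist','w11')
h=cv2.cvtColor(c['frame'],cv2.COLOR_RGB2HSV); m=((h[...,1]>180)&(h[...,2]>140)&((h[...,0]<6)|(h[...,0]>174))).astype('uint8')
m[300:]=0
n,l,s,ce=cv2.connectedComponentsWithStats(m); i=1+s[1:,4].argmax(); print(s[i],ce[i])
x,y,w,hh,_=s[i]; print(onz(c,x+w/2,y+hh-w/2,.075))
go(.4651,-.006,.046,167.3)
E
```

```text
[270 199  31  30 808] [286.4009901  212.84777228]
[ 0.46005937 -0.00518101  0.075     ]
shift [0.1  0.11 8.12] turn 0.0 tcp [ 0.4658 -0.0073  0.1272] [180.    0.  167.3] F [ 0.2  0.8 -0.1] t 43.1
```

drive_tool --plan "0.25 0.05 2 0; 0.25 0.05 5 0; 0.25 0.05 7 0; 0.25 0.05 7.9 0; 0.25 0.05 8.1 0; 0.25 0.05 8.1 0; 0.25 0.05 8.1 0"

```text
time_s: 43.98
tcp_pos: [0.4631, -0.0061, 0.0463]
eef_rot: [180.0, 0.1, 167.3]
contact_force: [0.3, -0.0, 0.1]
gripper_width: 0.0875
```

drive_tool --plan "0 0 0 0; 0 0 0 0; 0 0 0 0; 0 0 0 0; 0 0 0 0; 0 0 0 0; 0 0 0 0; 0 0 0 0" --fingers 1 --squeeze 10

```text
time_s: 44.98
tcp_pos: [0.4632, -0.0056, 0.0457]
eef_rot: [179.9, 0.1, 167.3]
contact_force: [1.0, 4.3, -1.1]
gripper_width: 0.0239
```

drive_tool --plan "-0.4 0.02 0 0; -1 0.02 0 0; -1.6 0.02 0 0; -2.2 0.02 0 0; -2.7 0.02 0 0; -3 0.02 0 0; -3.2 0.02 0 0; -3.2 0.02 0 0"

```text
time_s: 45.98
tcp_pos: [0.4943, -0.0126, 0.0456]
eef_rot: [180.0, 0.0, 167.3]
contact_force: [-0.1, 4.7, 0.3]
gripper_width: 0.0242
```

drive_tool --plan "-0.1 0 0 0; -0.2 0 0 0; -0.3 0 0 0; -0.4 0 0 0; -0.5 0 0 0; -0.6 0 0 0; -0.7 0 0 0; -0.7 0 0 0"

```text
time_s: 46.98
tcp_pos: [0.5006, -0.014, 0.0456]
eef_rot: [180.0, -0.0, 167.3]
contact_force: [-1.7, 6.9, 2.4]
gripper_width: 0.024
```

drive_tool --plan "-0.05 0 0 0; -0.1 0 0 0; -0.15 0 0 0; -0.2 0 0 0; -0.2 0 0 0"

```text
time_s: 47.6
tcp_pos: [0.5025, -0.0144, 0.0456]
eef_rot: [180.0, -0.0, 167.3]
contact_force: [-2.4, 6.7, 2.6]
gripper_width: 0.0239
```

drive_tool --plan "-0.05 0 0 0; -0.1 0 0 0; -0.15 0 0 0; -0.15 0 0 0"

```text
time_s: 48.1
tcp_pos: [0.5039, -0.0147, 0.0456]
eef_rot: [180.0, -0.0, 167.3]
contact_force: [-1.7, 6.4, 2.5]
gripper_width: 0.024
```

drive_tool --plan "-0.03 0.03 0 0; -0.06 0.05 0 0; -0.1 0.06 0 0; -0.1 0.06 0 0"

```text
time_s: 48.6
tcp_pos: [0.5045, -0.0148, 0.0456]
eef_rot: [-180.0, -0.1, 167.3]
contact_force: [-3.1, 4.3, 4.2]
gripper_width: 0.0239
```

drive_tool --plan "-0.03 0 0 0; -0.06 0 0 0; -0.1 0 0 0; -0.1 0 0 0"

```text
time_s: 49.1
tcp_pos: [0.5055, -0.015, 0.0455]
eef_rot: [-180.0, -0.1, 167.3]
contact_force: [-2.7, 4.3, 4.4]
gripper_width: 0.0238
```

drive_tool --plan "-0.03 0 0 0; -0.06 0 0 0; -0.1 0 0 0; -0.1 0 0 0"

```text
time_s: 49.6
tcp_pos: [0.506, -0.0152, 0.0455]
eef_rot: [-180.0, -0.1, 167.3]
contact_force: [-4.5, 6.2, 4.4]
gripper_width: 0.0237
```

drive_tool --plan "-0.03 0 0 0; -0.06 0 0 0; -0.08 0 0 0; -0.08 0 0 0"

```text
time_s: 50.1
tcp_pos: [0.506, -0.0152, 0.0454]
eef_rot: [-180.0, -0.2, 167.3]
contact_force: [-9.3, 9.4, 8.1]
gripper_width: 0.0241
```

drive_tool --plan "-0.02 0 0 0; -0.04 0 0 0; -0.04 0 0 0; -0.04 0 0 0; -0.04 0 0 0; -0.04 0 0 0; -0.04 0 0 0; -0.04 0 0 0"

```text
time_s: 51.1
tcp_pos: [0.506, -0.0153, 0.0453]
eef_rot: [-180.0, -0.2, 167.3]
contact_force: [-8.9, 9.2, 8.7]
gripper_width: 0.0237
```

drive_tool --plan "0 0 0 0; 0 0 0 0; 0 0 0 0; 0 0 0 0; 0 0 0 0; 0 0 0 0; 0 0 0 0"

```text
time_s: 51.98
tcp_pos: [0.506, -0.0152, 0.0454]
eef_rot: [-180.0, -0.2, 167.3]
contact_force: [-10.0, 10.0, 8.5]
gripper_width: 0.0241
```

drive_tool --plan "0.15 0.03 0 0; 0.5 0.06 0 0; 1 0.06 0 0; 1.6 0.06 0 0; 2.2 0.06 0 0; 2.7 0.06 0 0; 3 0.06 0 0; 3 0.06 0 0"

```text
time_s: 52.98
tcp_pos: [0.4782, -0.0087, 0.0455]
eef_rot: [-180.0, -0.1, 167.3]
contact_force: [-2.4, -2.2, 0.5]
gripper_width: 0.0238
```

drive_tool --plan "0 0 0 0; 0 0 0 0; 0 0 0 0; 0 0 0 0; 0 0 -3 0; 0 0 -8 0; 0 0 -11.5 0; 0 0 -11.5 0" --fingers -1

```text
time_s: 53.98
tcp_pos: [0.481, -0.008, 0.1635]
eef_rot: [179.8, 0.3, 167.3]
contact_force: [-0.8, 1.0, -1.6]
gripper_width: 0.0872
```

```bash
python3 - <<'E'
from h import *
go(.6050,-.0385,.16,167.3)
E
```

```text
shift [-12.76  -0.26   0.41] turn 0.001 tcp [ 0.481  -0.008   0.1635] [179.8   0.3 167.3] F [-0.8  1.  -1.6] t 53.975
```

drive_tool --plan "-2.5 0 0 0; -7 -0.1 0 0; -10.5 -0.1 0.3 0; -12.3 -0.2 0.4 0; -12.5 -0.2 0.4 0; -12.5 -0.2 0.4 0; -12.5 -0.2 0.4 0; -12.5 -0.2 0.4 0"

```text
time_s: 54.98
tcp_pos: [0.6003, -0.0377, 0.1571]
eef_rot: [180.0, 0.0, 167.4]
contact_force: [0.2, 0.2, -0.3]
gripper_width: 0.0874
```

```bash
cat >> h.py <<'E'
def rim(c,z,rad,rect=(200,120,380,300)):
    x0,y0,x1,y1=rect
    g=cv2.medianBlur(cv2.cvtColor(c['frame'],cv2.COLOR_RGB2GRAY),5)
    cs=cv2.HoughCircles(g[y0:y1,x0:x1],cv2.HOUGH_GRADIENT,1,20,param1=80,param2=16,minRadius=rad[0],maxRadius=rad[1])
    for q in ([] if cs is None else cs[0][:4]): print((q[:2]+[x0,y0]).round(1),q[2].round(1),onz(c,q[0]+x0,q[1]+y0,z).round(4))
E
python3 - <<'E'
from h import *
c=cap('wrist','w12'); print(proj(c,[.605,-.0385,.082]))
rim(c,.082,(25,40))
go(.6050,-.0385,.0473,167.3)
E
```

```text
[284.30705514 216.68642136]
[282.5 216.5] 32.7 [ 0.6045 -0.0399  0.082 ]
[280.5 193.5] 27.9 [ 0.5855 -0.0372  0.082 ]
shift [-0.46  0.02 10.98] turn 0.001 tcp [ 0.6004 -0.0377  0.1571] [180.    0.  167.4] F [-1.3  0.1  0.6] t 55.025
```

Brass rim at 27.4 mm from the anvil face (expected 27): it was gauged against the anvil. Pick it.

drive_tool --plan "-0.4 -0.1 2.5 0; -0.4 -0.1 5.5 0; -0.4 -0.1 8 0; -0.4 -0.1 9.9 0; -0.4 -0.1 10.8 0; -0.4 -0.1 10.9 0; -0.4 -0.1 10.9 0"

```text
time_s: 55.9
tcp_pos: [0.6049, -0.0397, 0.0484]
eef_rot: [180.0, 0.1, 167.3]
contact_force: [-0.3, 0.5, -0.0]
gripper_width: 0.0877
```

drive_tool --plan "0 0 0 0; 0 0 0 0; 0 0 0 0; 0 0 0 0; 0 0 0 0; 0 0 0 0; 0 0 0 0" --fingers 1 --squeeze 20

```text
time_s: 56.78
tcp_pos: [0.6045, -0.0397, 0.0477]
eef_rot: [180.0, 0.0, 167.3]
contact_force: [-0.7, 2.0, 2.3]
gripper_width: 0.0535
```

```bash
python3 - <<'E'
from h import *
go(.51,.304,.16,167.3)
E
```

```text
shift [ 16.75  31.46 -11.23] turn 0.001 tcp [ 0.6045 -0.0397  0.0477] [180.    0.  167.3] F [-0.7  2.   2.3] t 56.775
```

drive_tool --plan "0 0 -1.5 0; 0 0 -4.5 0; 0 0 -8 0; 0 0 -11 0; 2 3.5 -11.5 0; 4.5 8.5 -11.5 0; 7 13.5 -11.5 0; 9.5 18.5 -11.5 0"

```text
time_s: 57.78
tcp_pos: [0.5516, 0.1628, 0.1634]
eef_rot: [180.0, 0.0, 167.3]
contact_force: [1.3, -0.4, -1.1]
gripper_width: 0.0533
```

drive_tool --plan "2.5 5 0 0; 5 9.5 0 0; 6.5 12 0 0; 7 12.7 2 0; 7 12.8 4 0; 7 12.8 5 0; 7 12.8 5 0; 7 12.8 5 0"

```text
time_s: 58.78
tcp_pos: [0.5126, 0.3018, 0.1135]
eef_rot: [180.0, 0.0, 167.3]
contact_force: [0.3, -0.4, -1.5]
gripper_width: 0.0535
```

```bash
python3 - <<'E'
from h import *
go(.51,.304,.0397,167.3)
E
```

```text
shift [0.31 0.15 7.38] turn 0.0 tcp [0.5126 0.3018 0.1135] [180.    0.  167.3] F [ 0.3 -0.4 -1.5] t 58.775
```

drive_tool --plan "0 0 2 0; 0 0 4.5 0; 0 0 6.4 0; 0 0 7 0; 0 0 7.2 0; 0 0 7.3 0; 0 0 7.3 0; 0 0 7.3 0"

```text
time_s: 59.78
tcp_pos: [0.5123, 0.302, 0.04]
eef_rot: [180.0, 0.0, 167.3]
contact_force: [0.2, 0.2, -2.0]
gripper_width: 0.0534
```

drive_tool --plan "0 0 0.05 0; 0 0 0.1 0; 0 0 0.1 0; 0 0 0.1 0"

```text
time_s: 60.28
tcp_pos: [0.5124, 0.302, 0.0396]
eef_rot: [180.0, 0.0, 167.3]
contact_force: [-2.3, -0.8, 7.5]
gripper_width: 0.0538
```

drive_tool --plan "0 0 0 0; 0 0 0 0; 0 0 0 0; 0 0 0 0; 0 0 0 0; 0 0 -2 0; 0 0 -7 0; 0 0 -12 0" --fingers -1

```text
time_s: 61.28
tcp_pos: [0.5118, 0.3015, 0.1596]
eef_rot: [-179.9, -0.0, 167.3]
contact_force: [1.3, 1.0, 1.0]
gripper_width: 0.0874
```

```bash
python3 - <<'E'
from h import *
c=cap('top','t13')
z=cv2.imread('pics/t9.png').astype(int); d=np.abs(c['frame'][:,:,::-1].astype(int)-z).max(2)[175:310,365:465]>40
print('changed',d.sum(), np.argwhere(d).mean(0)+[175,365])
cv2.imwrite('pics/z13.png',cv2.resize(c['frame'][165:345,120:470,::-1],None,fx=2.2,fy=2.2))
go(.5042,-.3114,.16,167.3)
E
```

```text
changed 484 [220.24793388 404.20661157]
shift [-12.35 -60.26   0.42] turn 0.002 tcp [0.515  0.3036 0.1675] [179.6   0.4 167.4] F [2.3 1.5 7.4] t 61.325
```

View pics/z13.png

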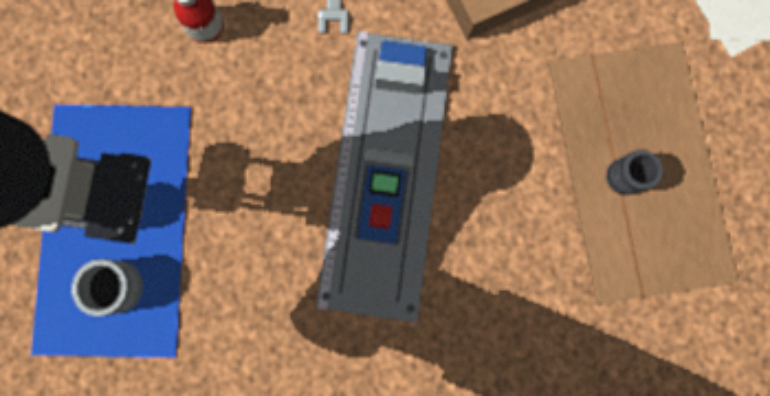

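Big stands on the mat at (105,287 in the crop), the small is alone on the card. Go above small.

drive_tool --plan "-0.8 -4 0.5 0; -2 -9.5 0.5 0; -3.2 -15.5 0.5 0; -4.4 -21.5 0.5 0; -5.6 -27.5 0.5 0; -6.8 -33.5 0.5 0; -8 -39.5 0.5 0; -9.2 -45.5 0.5 0"

```text
time_s: 62.32
tcp_pos: [0.5018, -0.1642, 0.1538]
eef_rot: [180.0, 0.0, 167.3]
contact_force: [1.3, 0.1, -0.6]
gripper_width: 0.0879
```

```bash
python3 - <<'E'
from h import *
go(.5042,-.3114,.16,167.3)
E
```

```text
shift [ -3.46 -14.31  -0.62] turn 0.001 tcp [ 0.5018 -0.1642  0.1538] [180.    0.  167.3] F [ 1.3  0.1 -0.6] t 62.325
```

drive_tool --plan "-1.2 -5 -0.5 0; -2.4 -10 -0.5 0; -3.1 -13 -0.5 0; -3.3 -13.9 -0.5 0; -3.3 -14 -0.5 0; -3.3 -14 -0.5 0; -3.3 -14 -0.5 0"

```text
time_s: 63.2
tcp_pos: [0.5037, -0.3052, 0.1588]
eef_rot: [180.0, 0.0, 167.4]
contact_force: [-0.3, -0.0, -0.1]
gripper_width: 0.0878
```

```bash
python3 - <<'E'
from h import *
c=cap('wrist','w14'); print(proj(c,[.5042,-.3114,.074]))
rim(c,.074,(18,32))
go(.5042,-.3114,.0395,167.3)
E
```

```text
[276.85228254 209.47452692]
[280.5 210.5] 18.8 [ 0.5057 -0.3086  0.074 ]
[235.5 205.5] 23.5 [ 0.4933 -0.3442  0.074 ]
[278.5 190.5] 21.3 [ 0.4886 -0.3064  0.074 ]
shift [-0.17 -0.59 11.93] turn 0.002 tcp [ 0.5037 -0.3053  0.1588] [180.    0.  167.4] F [-0.3  0.7  0.5] t 63.25
```

drive_tool --plan "-0.2 -0.45 2.5 0; -0.2 -0.45 5.5 0; -0.2 -0.45 8.5 0; -0.2 -0.45 10.8 0; -0.2 -0.45 11.7 0; -0.2 -0.45 11.9 0; -0.2 -0.45 11.9 0"

```text
time_s: 64.12
tcp_pos: [0.5051, -0.311, 0.0404]
eef_rot: [-180.0, 0.1, 167.3]
contact_force: [-0.2, -0.1, 0.4]
gripper_width: 0.0878
```

drive_tool --plan "0 0 0 0; 0 0 0 0; 0 0 0 0; 0 0 0 0; 0 0 0 0; 0 0 0 0; 0 0 0 0; 0 0 0 0" --fingers 1 --squeeze 20

```text
time_s: 65.12
tcp_pos: [0.5046, -0.3108, 0.0397]
eef_rot: [180.0, 0.0, 167.3]
contact_force: [1.5, 3.3, 3.0]
gripper_width: 0.0454
```

```bash
python3 - <<'E'
from h import *
go(.5992,-.0385,.16,167.3)
E
```

```text
shift [ -3.26  28.65 -12.03] turn 0.001 tcp [ 0.5046 -0.3108  0.0397] [180.    0.  167.3] F [1.5 3.3 3. ] t 65.125
```

drive_tool --plan "0 0 -1.5 0; 0 0 -4.5 0; 0 0 -8.5 0; -0.1 1 -11.5 0; -0.6 5 -12 0; -1.2 10 -12 0; -1.8 15 -12 0; -2.4 20 -12 0"

```text
time_s: 66.12
tcp_pos: [0.5715, -0.12, 0.1601]
eef_rot: [-180.0, -0.0, 167.3]
contact_force: [0.7, -0.9, -3.7]
gripper_width: 0.0456
```

drive_tool --plan "-0.5 4 0 0; -0.7 7 0 0; -0.8 8.4 0 0; -0.8 8.6 0 0; -0.8 8.6 0 0; -0.8 8.6 0 0"

```text
time_s: 66.88
tcp_pos: [0.5981, -0.0399, 0.1596]
eef_rot: [-180.0, -0.0, 167.3]
contact_force: [-0.4, 0.0, -3.5]
gripper_width: 0.0456
```

```bash
python3 - <<'E'
from h import *
go(.5992,-.0385,.0477,167.3)
E
```

```text
shift [-0.08  0.17 11.19] turn -0.001 tcp [ 0.5981 -0.0399  0.1596] [-180.    -0.   167.3] F [-0.4  0.  -3.5] t 66.875
```

drive_tool --plan "0 0.1 2.5 0; 0 0.1 5.5 0; 0 0.1 8 0; 0 0.1 9.9 0; 0 0.1 10.8 0; 0 0.1 11 0; 0 0.1 11.1 0; 0 0.1 11.1 0"

```text
time_s: 67.88
tcp_pos: [0.5991, -0.0379, 0.0493]
eef_rot: [180.0, 0.1, 167.3]
contact_force: [0.3, 0.4, -2.8]
gripper_width: 0.0455
```

drive_tool --plan "0 0 0.05 0; 0 0 0.08 0; 0 0 0.08 0; 0 0 0.08 0"

```text
time_s: 68.38
tcp_pos: [0.5987, -0.038, 0.0478]
eef_rot: [180.0, 0.0, 167.3]
contact_force: [-0.2, 0.4, -3.9]
gripper_width: 0.0459
```

drive_tool --plan "0 0 0.05 0; 0 0 0.07 0; 0 0 0.07 0; 0 0 0.07 0"

```text
time_s: 68.88
tcp_pos: [0.599, -0.038, 0.0476]
eef_rot: [180.0, 0.1, 167.3]
contact_force: [-1.4, -0.0, 4.9]
gripper_width: 0.0453
```

drive_tool --plan "0 0 0 0; 0 0 0 0; 0 0 0 0; 0 0 0 0; 0 0 0 0; 0 0 -2 0; 0 0 -7 0; 0 0 -11 0" --fingers -1

```text
time_s: 69.88
tcp_pos: [0.5988, -0.038, 0.1588]
eef_rot: [180.0, 0.0, 167.3]
contact_force: [-0.2, -0.2, 0.9]
gripper_width: 0.0875
```

drive_tool --plan "2.5 0 -1 0; 7 0.1 -1 0; 10.5 0.2 -1 0; 12.2 0.2 -1 0; 12.4 0.2 0 0; 12.4 0.2 3 0; 12.4 0.2 3 0; 12.4 0.2 3 0"

```text
time_s: 70.88
tcp_pos: [0.4789, -0.0089, 0.1273]
eef_rot: [-180.0, -0.0, 167.3]
contact_force: [-0.5, 0.1, 0.8]
gripper_width: 0.0877
```

```bash
python3 - <<'E'
from h import *
c=cap('wrist','w15')
h=cv2.cvtColor(c['frame'],cv2.COLOR_RGB2HSV); m=((h[...,1]>180)&(h[...,2]>140)&((h[...,0]<6)|(h[...,0]>174))).astype('uint8')
m[300:]=0
n,l,s,ce=cv2.connectedComponentsWithStats(m); i=1+s[1:,4].argmax(); print(s[i],ce[i])
print(onz(c,*ce[i],.075))
go(.4782,-.0087,.046,167.3)
E
```

```text
[269 199  30  32 728] [284.84615385 214.67032967]
[ 0.47428674 -0.00740945  0.075     ]
shift [ 0.09 -0.01  8.16] turn 0.001 tcp [ 0.4791 -0.0088  0.1276] [-180.     0.   167.3] F [-0.5  0.6 -0. ] t 70.925
```

drive_tool --plan "0.2 0 2 0; 0.2 0 5 0; 0.2 0 7 0; 0.2 0 7.9 0; 0.2 0 8.1 0; 0.2 0 8.1 0; 0.2 0 8.1 0"

```text
time_s: 71.8
tcp_pos: [0.4767, -0.0082, 0.0468]
eef_rot: [180.0, 0.1, 167.3]
contact_force: [-0.6, -0.1, 0.1]
gripper_width: 0.0874
```

drive_tool --plan "0 0 0 0; 0 0 0 0; 0 0 0 0; 0 0 0 0; 0 0 0 0; 0 0 0 0; 0 0 0 0; 0 0 0 0" --fingers 1 --squeeze 10

```text
time_s: 72.8
tcp_pos: [0.4762, -0.0083, 0.0461]
eef_rot: [180.0, 0.0, 167.3]
contact_force: [-0.2, 1.2, 0.2]
gripper_width: 0.024
```

drive_tool --plan "-0.3 0 0 0; -0.7 0 0 0; -1.2 0 0 0; -1.7 0 0 0; -2.1 0 0 0; -2.4 0 0 0; -2.6 0 0 0; -2.6 0 0 0"

```text
time_s: 73.8
tcp_pos: [0.5019, -0.0142, 0.0461]
eef_rot: [180.0, 0.0, 167.3]
contact_force: [0.2, 1.3, -0.5]
gripper_width: 0.024
```

drive_tool --plan "-0.08 0 0 0; -0.16 0 0 0; -0.24 0 0 0; -0.32 0 0 0; -0.4 0 0 0; -0.48 0 0 0; -0.55 0 0 0; -0.55 0 0 0"

```text
time_s: 74.8
tcp_pos: [0.5064, -0.0152, 0.046]
eef_rot: [-180.0, -0.0, 167.3]
contact_force: [-4.1, 4.4, 3.5]
gripper_width: 0.024
```

drive_tool --plan "-0.05 0 0 0; -0.1 0 0 0; -0.15 0 0 0; -0.2 0 0 0; -0.2 0 0 0"

```text
time_s: 75.42
tcp_pos: [0.5083, -0.0156, 0.046]
eef_rot: [-180.0, -0.1, 167.3]
contact_force: [-4.1, 4.1, 3.9]
gripper_width: 0.024
```

drive_tool --plan "-0.03 0 0 0; -0.06 0 0 0; -0.1 0 0 0; -0.1 0 0 0"

```text
time_s: 75.92
tcp_pos: [0.5092, -0.0158, 0.046]
eef_rot: [-180.0, -0.1, 167.3]
contact_force: [-4.2, 5.1, 3.3]
gripper_width: 0.0239
```

drive_tool --plan "-0.03 0.02 0 0; -0.06 0.03 0 0; -0.1 0.04 0 0; -0.1 0.04 0 0"

```text
time_s: 76.42
tcp_pos: [0.51, -0.016, 0.046]
eef_rot: [-180.0, -0.1, 167.3]
contact_force: [-4.9, 3.8, 4.7]
gripper_width: 0.0236
```

drive_tool --plan "-0.03 0 0 0; -0.06 0 0 0; -0.1 0 0 0; -0.1 0 0 0"

```text
time_s: 76.92
tcp_pos: [0.511, -0.0162, 0.046]
eef_rot: [-180.0, -0.1, 167.3]
contact_force: [-3.8, 2.7, 5.8]
gripper_width: 0.0237
```

drive_tool --plan "-0.03 0 0 0; -0.06 0 0 0; -0.1 0 0 0; -0.1 0 0 0"

```text
time_s: 77.42
tcp_pos: [0.5117, -0.0164, 0.046]
eef_rot: [-180.0, -0.1, 167.3]
contact_force: [-4.9, 3.8, 5.4]
gripper_width: 0.0241
```

drive_tool --plan "-0.03 0 0 0; -0.06 0 0 0; -0.08 0 0 0; -0.08 0 0 0"

```text
time_s: 77.92
tcp_pos: [0.5118, -0.0165, 0.0459]
eef_rot: [-180.0, -0.2, 167.3]
contact_force: [-8.4, 5.3, 7.7]
gripper_width: 0.024
```

drive_tool --plan "-0.03 0 0 0; -0.06 0 0 0; -0.06 0 0 0; -0.06 0 0 0"

```text
time_s: 78.42
tcp_pos: [0.5118, -0.0165, 0.0458]
eef_rot: [-180.0, -0.2, 167.3]
contact_force: [-10.8, 7.1, 9.6]
gripper_width: 0.024
```

Stalled at 0.5118 with force rising: contact. Hold over a second, then open.

drive_tool --plan "0 0 0 0; 0 0 0 0; 0 0 0 0; 0 0 0 0; 0 0 0 0; 0 0 0 0; 0 0 0 0; 0 0 0 0"

```text
time_s: 79.42
tcp_pos: [0.5118, -0.0165, 0.0458]
eef_rot: [-180.0, -0.2, 167.3]
contact_force: [-11.1, 6.9, 8.4]
gripper_width: 0.0239
```

drive_tool --plan "0 0 0 0; 0 0 0 0; 0 0 0 0; 0 0 0 0"

```text
time_s: 79.92
tcp_pos: [0.5118, -0.0165, 0.0458]
eef_rot: [-179.9, -0.2, 167.3]
contact_force: [-10.4, 7.2, 8.5]
gripper_width: 0.0237
```

drive_tool --plan "0.15 0 0 0; 0.5 0 0 0; 0.9 0 0 0; 1.4 0 0 0; 1.8 0 0 0; 2 0 0 0; 2 0 0 0; 2 0 0 0"

```text
time_s: 80.92
tcp_pos: [0.494, -0.0123, 0.046]
eef_rot: [-180.0, -0.1, 167.3]
contact_force: [-2.4, -2.6, 0.4]
gripper_width: 0.0242
```

drive_tool --plan "0 0 0 0; 0 0 0 0; 0 0 0 0; 0 0 0 0; 0 0 -3 0; 0 0 -8 0; 0 0 -11.5 0; 0 0 -11.5 0" --fingers -1

```text
time_s: 81.92
tcp_pos: [0.4966, -0.0116, 0.1641]
eef_rot: [179.8, 0.3, 167.3]
contact_force: [0.8, 0.5, -1.0]
gripper_width: 0.0872
```

```bash
python3 - <<'E'
from h import *
go(.6080,-.0395,.16,167.3)
E
```

```text
shift [-11.48  -0.28   0.47] turn 0.001 tcp [ 0.4966 -0.0116  0.1641] [179.8   0.3 167.3] F [ 0.8  0.5 -1. ] t 81.925
```

drive_tool --plan "-2.5 0 0 0; -7 -0.1 0 0; -9.8 -0.2 0.3 0; -11.1 -0.2 0.4 0; -11.3 -0.2 0.4 0; -11.3 -0.2 0.4 0; -11.3 -0.2 0.4 0; -11.3 -0.2 0.4 0"

```text
time_s: 82.92
tcp_pos: [0.6042, -0.0386, 0.1576]
eef_rot: [180.0, 0.0, 167.3]
contact_force: [0.1, 0.2, 0.0]
gripper_width: 0.0874
```

```bash
python3 - <<'E'
from h import *
c=cap('wrist','w16'); print(proj(c,[.608,-.0395,.082]))
rim(c,.082,(16,34))
go(.6080,-.0395,.0477,167.3)
E
```

```text
[284.04916966 215.52742204]
[285.5 216.5] 27.9 [ 0.6091 -0.0385  0.082 ]
[282.5 196.5] 25.2 [ 0.5922 -0.0372  0.082 ]
shift [-0.38 -0.   10.98] turn 0.001 tcp [ 0.6043 -0.0387  0.1575] [180.    0.  167.3] F [ 0.2 -0.  -0.2] t 82.975
```

View pics/w16.png

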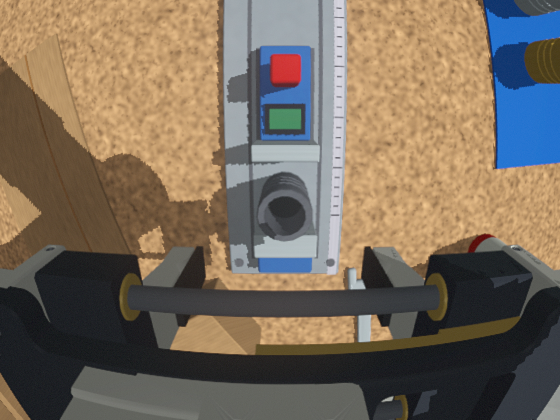

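Small is upright against the anvil (rim ≈ (285,213)); big and mid stand on the mat. Pick it.

drive_tool --plan "-0.35 0 2.5 0; -0.35 0 5.5 0; -0.35 0 8 0; -0.35 0 9.9 0; -0.35 0 10.8 0; -0.35 0 10.9 0; -0.35 0 10.9 0"

```text
time_s: 83.85
tcp_pos: [0.6084, -0.0396, 0.0489]
eef_rot: [180.0, 0.1, 167.3]
contact_force: [-0.6, -0.4, 0.4]
gripper_width: 0.0878
```

drive_tool --plan "0 0 0 0; 0 0 0 0; 0 0 0 0; 0 0 0 0; 0 0 0 0; 0 0 0 0; 0 0 0 0; 0 0 0 0" --fingers 1 --squeeze 20

```text
time_s: 84.85
tcp_pos: [0.6081, -0.0392, 0.0482]
eef_rot: [180.0, 0.0, 167.3]
contact_force: [-0.8, 5.6, 2.4]
gripper_width: 0.0458
```

```bash
python3 - <<'E'
from h import *
go(.595,.298,.16,167.3)
E
```

```text
shift [  8.67  32.62 -11.16] turn 0.001 tcp [ 0.6081 -0.0392  0.0482] [180.    0.  167.3] F [-0.8  5.6  2.4] t 84.85
```

drive_tool --plan "0 0 -1.5 0; 0 0 -4.5 0; 0 0 -8 0; 0 0 -11 0; 1 3.5 -11.5 0; 2.3 8.5 -11.5 0; 3.6 13.5 -11.5 0; 5 18.5 -11.5 0"

```text
time_s: 85.85
tcp_pos: [0.5992, 0.1525, 0.1635]
eef_rot: [-180.0, -0.0, 167.3]
contact_force: [0.5, 0.0, -3.4]
gripper_width: 0.0455
```

drive_tool --plan "1.3 5 0 0; 2.5 10 0 0; 3.3 13 0 0; 3.5 13.8 2 0; 3.5 13.9 4 0; 3.5 13.9 5 0; 3.5 13.9 5 0; 3.5 13.9 5 0"

```text
time_s: 86.85
tcp_pos: [0.5966, 0.2947, 0.1138]
eef_rot: [180.0, 0.0, 167.3]
contact_force: [0.4, -0.5, -3.4]
gripper_width: 0.0454
```

```bash
python3 - <<'E'
from h import *
go(.595,.298,.0402,167.3)
E
```

```text
shift [0.23 0.28 7.36] turn -0.0 tcp [0.5966 0.2947 0.1138] [180.    0.  167.3] F [ 0.4 -0.5 -3.4] t 86.85
```

drive_tool --plan "0 0 2 0; 0 0 4.5 0; 0 0 6.4 0; 0 0 7 0; 0 0 7.2 0; 0 0 7.3 0; 0 0 7.3 0; 0 0 7.3 0"

```text
time_s: 87.85
tcp_pos: [0.5963, 0.2953, 0.0406]
eef_rot: [180.0, 0.0, 167.3]
contact_force: [0.9, -0.2, -3.5]
gripper_width: 0.0456
```

drive_tool --plan "0 0 0.05 0; 0 0 0.08 0; 0 0 0.08 0; 0 0 0.08 0"

```text
time_s: 88.35
tcp_pos: [0.5964, 0.2953, 0.0402]
eef_rot: [180.0, 0.1, 167.3]
contact_force: [-1.9, -0.6, 5.6]
gripper_width: 0.0455
```

drive_tool --plan "0 0 0 0; 0 0 0 0; 0 0 0 0; 0 0 0 0; 0 0 0 0; 0 0 -2 0; 0 0 -7 0; 0 0 -12 0" --fingers -1

```text
time_s: 89.35
tcp_pos: [0.5958, 0.2949, 0.1602]
eef_rot: [-179.9, -0.0, 167.3]
contact_force: [1.2, 0.5, 0.2]
gripper_width: 0.0876
```

drive_tool --plan "0.5 -3 0 0; 1 -8 0 0; 1.5 -13 0 0; 2 -18 0 0; 2.2 -22 0 0; 2.4 -25 0 0; 2.5 -26 0 0; 2.5 -26 0 0"

```text
time_s: 90.35
tcp_pos: [0.5148, 0.0467, 0.1595]
eef_rot: [180.0, 0.0, 167.3]
contact_force: [0.4, -0.5, -1.2]
gripper_width: 0.0874
```

```bash
python3 - <<'E'
from h import *
go(.494,-.0123,.128,167.3)
E
```

```text
shift [ 0.73 -6.22  3.15] turn -0.0 tcp [0.5148 0.0467 0.1595] [180.    0.  167.3] F [ 0.4 -0.5 -1.2] t 90.35
```

drive_tool --plan "0.2 -2 0 0; 0.5 -4.5 0 0; 0.65 -5.7 1 0; 0.65 -5.9 2.5 0; 0.65 -5.9 3.2 0; 0.65 -5.9 3.2 0; 0.65 -5.9 3.2 0"

```text
time_s: 91.22
tcp_pos: [0.4957, -0.0088, 0.1273]
eef_rot: [-180.0, 0.0, 167.4]
contact_force: [0.3, -0.3, 0.4]
gripper_width: 0.0874
```

```bash
python3 - <<'E'
from h import *
c=cap('wrist','w17')
h=cv2.cvtColor(c['frame'],cv2.COLOR_RGB2HSV); m=((h[...,1]>180)&(h[...,2]>140)&((h[...,0]<6)|(h[...,0]>174))).astype('uint8')
m[300:]=0
n,l,s,ce=cv2.connectedComponentsWithStats(m); i=1+s[1:,4].argmax(); print(s[i],ce[i])
print(onz(c,*ce[i],.075))
go(.494,-.0123,.046,167.3)
E
```

```text
[263 205  31  24 514] [281.91439689 215.22373541]
[ 0.49102169 -0.00946075  0.075     ]
shift [ 0.1  -0.37  8.15] turn 0.001 tcp [ 0.4957 -0.0089  0.1275] [180.    0.  167.4] F [-0.4 -0.2  0.8] t 91.275
```

drive_tool --plan "0.15 -0.35 2 0; 0.15 -0.35 5 0; 0.15 -0.35 7 0; 0.15 -0.35 7.9 0; 0.15 -0.35 8.1 0; 0.15 -0.35 8.1 0; 0.15 -0.35 8.1 0"

```text
time_s: 92.15
tcp_pos: [0.4936, -0.0121, 0.047]
eef_rot: [180.0, 0.1, 167.3]
contact_force: [-0.5, -0.3, -0.3]
gripper_width: 0.0872
```

drive_tool --plan "0 0 0 0; 0 0 0 0; 0 0 0 0; 0 0 0 0; 0 0 0 0; 0 0 0 0; 0 0 0 0; 0 0 0 0" --fingers 1 --squeeze 12

```text
time_s: 93.15
tcp_pos: [0.4931, -0.0121, 0.0463]
eef_rot: [180.0, 0.0, 167.3]
contact_force: [-0.2, 0.6, -0.2]
gripper_width: 0.0242
```

drive_tool --plan "-0.5 0 0 0; -1.3 0 0 0; -2.3 0 0 0; -3.3 0 0 0; -4.2 0 0 0; -5 0 0 0; -5.6 0 0 0; -5.8 0 0 0"

```text
time_s: 94.15
tcp_pos: [0.5501, -0.025, 0.0462]
eef_rot: [180.0, 0.0, 167.3]
contact_force: [-2.4, 5.4, 2.8]
gripper_width: 0.024
```

drive_tool --plan "-0.1 0 0 0; -0.2 0 0 0; -0.3 0 0 0; -0.4 0 0 0; -0.45 0 0 0; -0.5 0 0 0; -0.5 0 0 0; -0.5 0 0 0"

```text
time_s: 95.15
tcp_pos: [0.5547, -0.0261, 0.0463]
eef_rot: [180.0, 0.0, 167.3]
contact_force: [-1.4, 4.5, 1.0]
gripper_width: 0.0235
```

drive_tool --plan "-0.04 0 0 0; -0.08 0 0 0; -0.1 0 0 0; -0.1 0 0 0"

```text
time_s: 95.65
tcp_pos: [0.5555, -0.0263, 0.0463]
eef_rot: [180.0, -0.0, 167.3]
contact_force: [-1.1, 5.3, 0.8]
gripper_width: 0.0236
```

drive_tool --plan "-0.04 0 0 0; -0.08 0 0 0; -0.1 0 0 0; -0.1 0 0 0"

```text
time_s: 96.15
tcp_pos: [0.5558, -0.0264, 0.0463]
eef_rot: [-180.0, -0.1, 167.3]
contact_force: [-4.5, 6.5, 5.5]
gripper_width: 0.0239
```

drive_tool --plan "-0.04 0 0 0; -0.08 0 0 0; -0.1 0 0 0; -0.1 0 0 0; -0.1 0 0 0"

```text
time_s: 96.78
tcp_pos: [0.5558, -0.0264, 0.0462]
eef_rot: [-180.0, -0.2, 167.3]
contact_force: [-8.3, 9.0, 8.1]
gripper_width: 0.0242
```

drive_tool --plan "0 0 0 0; 0 0 0 0; 0 0 0 0; 0 0 0 0; 0 0 -3 0; 0 0 -8 0; 0 0 -13 0; 0 0 -13 0" --fingers -1

```text
time_s: 97.78
tcp_pos: [0.5601, -0.0265, 0.1808]
eef_rot: [179.8, 0.4, 167.4]
contact_force: [-0.2, 0.1, -0.8]
gripper_width: 0.0875
```

drive_tool --plan "3 -3 -1 0; 7 -7 -1 0; 10 -11 -1 0; 12 -16 -1 0; 14 -20 -1 0; 15 -24 -1 0; 15 -26 -1 0; 15 -26 -1 0"

```text
time_s: 98.78
tcp_pos: [0.3533, -0.2484, 0.1857]
eef_rot: [-180.0, -0.0, 167.2]
contact_force: [0.0, 0.8, -0.5]
gripper_width: 0.0877
```

```bash
python3 - <<'E'
from h import *
c=cap('top','t18'); im=c['frame'][:,:,::-1]
z=cv2.imread('pics/t0.png')
for n,(x0,y0,x1,y1) in dict(bottle=(190,145,225,190),span=(262,115,282,182),box=(315,125,385,182)).items():
    print(n,(np.abs(im[y0:y1,x0:x1].astype(int)-z[y0:y1,x0:x1]).max(2)>40).sum())
A=cv2.resize(im[170:335,120:340],None,fx=3.4,fy=3.4,interpolation=cv2.INTER_CUBIC)
cv2.imwrite('pics/z18.png',A); go(.3,-.3,.2)
E
```

```text
bottle 0
span 0
box 0
shift [ 4.07 -6.27 -1.42] turn 0 tcp [ 0.3535 -0.2478  0.1857] [180.   -0.  167.2] F [-0.  -0.6  0. ] t 98.825
```

View pics/z18.png

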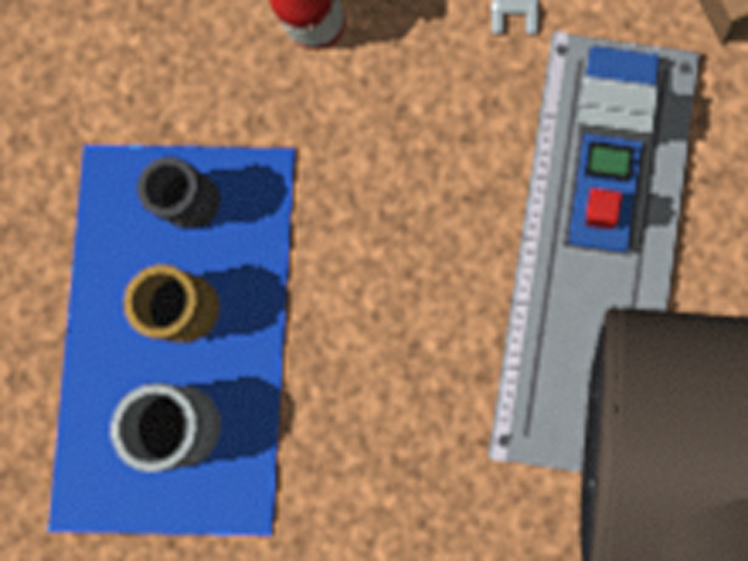

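All three ferrules stand upright on the mat, at (168,187), (162,302) and (155,427) in the crop. The jaw plate meets the anvil at row 105, so the caliper is shut. Nothing changed around the bottle, box and spanner. Handing in.

```bash
python3 -c "
from plant import r
print(r.close_job())"
```

```text
the job is handed in; nothing more can be done
None
```

All three ferrules were on the cardboard. I gauged them thickest first (big, mid, small), stood each one upright on the blue mat, and left the empty caliper shut. I handed the job in at about 99 s of the 210 s; no verdict is reported.

- **Gauging:** each time the jaw came to a dead stop against the ferrule, with the axial force rising to about 8–12 N. I held it there for at least a second. The tool stayed within 0.2° of vertical while gripping the jaw, which is the only measure I have of the jaw's tilt. I did not see the contact itself up close. Wrist pictures afterwards showed each ferrule against the anvil, within about 2–3 mm.
- **Last top picture:** all three ferrules are upright on the mat, the jaw meets the anvil with no visible gap, and the pixels around the bottle, box and spanner are unchanged from the start. The arm was clear of everything.
- **Caveats:**
  - While the post was gripped I saw sideways forces of up to about 10 N, from slight sideways misalignment of the grip on the post.
  - I could not measure whether the jaw sprang back slightly when I released it shut.
  - I saw no sign of a ferrule being knocked aside.

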